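# Set up the fall for draining a rinsed milk pipe

## Task

The rinsed milk pipe has to drain into the steel pan. Stand the four V-head stands upright in the foot pockets of the board, in order of height and falling towards the pan, with their Vs in line along the row; then lay the pipe into all four Vs so that its low end hangs over the pan. Leave everything standing at rest.

Things in the scene. Friction and masses are not known exactly. Their poses are not given: they have to be found in the camera images.
- stand_1: the lowest of four loose steel pipe stands, 0.3 kg: foot 56 (x) x 40 (y) x 6 mm, post 22 mm thick, head block 30 (x) x 28 (y) mm from 28 to 53 mm up, on it an open 90 deg V, 28 mm long in y, arms rising to +x and -x. Bottom of V 56 mm, arm tips 83 mm above the underside. Grip head across y. Origin: centre of underside. V runs along y; half turn looks the same.
- stand_2: the second lowest of four loose steel pipe stands, 0.3 kg: foot 56 (x) x 40 (y) x 6 mm, post 22 mm thick, head block 30 (x) x 28 (y) mm from 40 to 65 mm up, on it an open 90 deg V, 28 mm long in y, arms rising to +x and -x. Bottom of V 68 mm, arm tips 95 mm above the underside. Grip head across y. Origin: centre of underside. V runs along y; half turn looks the same.
- stand_3: the second tallest of four loose steel pipe stands, 0.3 kg: foot 56 (x) x 40 (y) x 6 mm, post 22 mm thick, head block 30 (x) x 28 (y) mm from 52 to 77 mm up, on it an open 90 deg V, 28 mm long in y, arms rising to +x and -x. Bottom of V 80 mm, arm tips 107 mm above the underside. Grip head across y. Origin: centre of underside. V runs along y; half turn looks the same.
- stand_4: the tallest of four loose steel pipe stands, 0.3 kg: foot 56 (x) x 40 (y) x 6 mm, post 22 mm thick, head block 30 (x) x 28 (y) mm from 64 to 89 mm up, on it an open 90 deg V, 28 mm long in y, arms rising to +x and -x. Bottom of V 92 mm, arm tips 119 mm above the underside. Grip head across y. Origin: centre of underside. V runs along y; half turn looks the same.
- pocket_1: foot pocket 1 of four, counted from the left (+y), in a straight row 76 mm apart on a fixed white board 90 x 310 x 10 mm: shallow dark steel tray, inside 72 (x) x 56 (y) mm, floor 3 mm thick, lips 8 mm high. Origin: centre of its underside, on the board, 10 mm above the deck; y runs along the row.
- pocket_2: foot pocket 2 of four, counted from the left (+y), in a straight row 76 mm apart on a fixed white board 90 x 310 x 10 mm: shallow dark steel tray, inside 72 (x) x 56 (y) mm, floor 3 mm thick, lips 8 mm high. Origin: centre of its underside, on the board, 10 mm above the deck; y runs along the row.
- pocket_3: foot pocket 3 of four, counted from the left (+y), in a straight row 76 mm apart on a fixed white board 90 x 310 x 10 mm: shallow dark steel tray, inside 72 (x) x 56 (y) mm, floor 3 mm thick, lips 8 mm high. Origin: centre of its underside, on the board, 10 mm above the deck; y runs along the row.
- pocket_4: foot pocket 4 of four, counted from the left (+y), in a straight row 76 mm apart on a fixed white board 90 x 310 x 10 mm: shallow dark steel tray, inside 72 (x) x 56 (y) mm, floor 3 mm thick, lips 8 mm high. Origin: centre of its underside, on the board, 10 mm above the deck; y runs along the row.
- pipe: stainless pipe 410 mm long, 0.45 kg, tube 38 mm thick; two clamps (56 mm thick, 16 wide) 76 mm either side of the middle. Starts level, axis 89 mm up, in two timber chocks (84 mm high) 127 mm either side of the middle. Origin: on the axis at mid length, y along it. Grip from above at the middle. In a V the axis is 27 mm above the V's bottom; on the stands it slopes 9 deg, middle 114 mm up.
- pan: round open steel catch pan, 122 mm across, 34 mm high, fixed in line with the row of pockets beyond one end of the board, 108 mm from the end pocket; which end changes. Origin: centre of its underside. Beyond the other end lies a loose black plastic cover. Overhead, a thin wall hook reaches out to x = 0.60 m at y = 0.01 m, 0.31 m above the deck: carry things nearer to the robot there.
Mind the look-alikes: they are no part of the job. Leave any blue look-alike of the stand_2 alone.

How it is judged:
On the way:
1. all four stands stand in the pockets in falling order towards the pan, the pipe not yet laid on them (((horizontal distance between pan and pocket_1 below 0.16 m and horizontal distance between stand_1 and pocket_1 below 0.013 m and z of stand_1 in the frame of pocket_1 below 0.007 m and angle between each of stand_1, stand_2, stand_3, stand_4's own z axis and vertical below 0.06 rad and angle between the y axis of stand_1 and the y axis of pocket_1, either way round below 0.3 rad and linear speed of each of stand_1, stand_2, stand_3, stand_4 below 0.02 m/s and horizontal distance between stand_2 and pocket_2 below 0.013 m and z of stand_2 in the frame of pocket_2 below 0.007 m and angle between the y axis of stand_2 and the y axis of pocket_2, either way round below 0.3 rad and horizontal distance between stand_3 and pocket_3 below 0.013 m and z of stand_3 in the frame of pocket_3 below 0.007 m and angle between the y axis of stand_3 and the y axis of pocket_3, either way round below 0.3 rad and horizontal distance between stand_4 and pocket_4 below 0.013 m and z of stand_4 in the frame of pocket_4 below 0.007 m and angle between the y axis of stand_4 and the y axis of pocket_4, either way round below 0.3 rad) or (horizontal distance between pan and pocket_4 below 0.16 m and horizontal distance between stand_4 and pocket_1 below 0.013 m and z of stand_4 in the frame of pocket_1 below 0.007 m and angle between each of stand_4, stand_3, stand_2, stand_1's own z axis and vertical below 0.06 rad and angle between the y axis of stand_4 and the y axis of pocket_1, either way round below 0.3 rad and linear speed of each of stand_4, stand_3, stand_2, stand_1 below 0.02 m/s and horizontal distance between stand_3 and pocket_2 below 0.013 m and z of stand_3 in the frame of pocket_2 below 0.007 m and angle between the y axis of stand_3 and the y axis of pocket_2, either way round below 0.3 rad and horizontal distance between stand_2 and pocket_3 below 0.013 m and z of stand_2 in the frame of pocket_3 below 0.007 m and angle between the y axis of stand_2 and the y axis of pocket_3, either way round below 0.3 rad and horizontal distance between stand_1 and pocket_4 below 0.013 m and z of stand_1 in the frame of pocket_4 below 0.007 m and angle between the y axis of stand_1 and the y axis of pocket_4, either way round below 0.3 rad)) and (height (world z) of pipe above 0.128 m or horizontal distance between pipe and pocket_2 above 0.08 m or horizontal distance between pipe and pocket_3 above 0.08 m)), for 0.2 s.
At the end, for the whole second after the job is handed in: Each stand is down in its pocket (13 mm, tilt 3.4 deg, V within 17 deg of the row), lowest next to the pan, rising in order away from it; the pipe lies in all four Vs (middle within 13 mm of the row line, height 114 +/- 8 mm, fall 9 +/- 1.1 deg), low end over the pan; all at rest, released (((horizontal distance between pan and pocket_1 below 0.16 m and horizontal distance between stand_1 and pocket_1 below 0.013 m and z of stand_1 in the frame of pocket_1 below 0.007 m and angle between each of stand_1, stand_2, stand_3, stand_4's own z axis and vertical below 0.06 rad and angle between the y axis of stand_1 and the y axis of pocket_1, either way round below 0.3 rad and linear speed of each of stand_1, stand_2, stand_3, stand_4 below 0.02 m/s and horizontal distance between stand_2 and pocket_2 below 0.013 m and z of stand_2 in the frame of pocket_2 below 0.007 m and angle between the y axis of stand_2 and the y axis of pocket_2, either way round below 0.3 rad and horizontal distance between stand_3 and pocket_3 below 0.013 m and z of stand_3 in the frame of pocket_3 below 0.007 m and angle between the y axis of stand_3 and the y axis of pocket_3, either way round below 0.3 rad and horizontal distance between stand_4 and pocket_4 below 0.013 m and z of stand_4 in the frame of pocket_4 below 0.007 m and angle between the y axis of stand_4 and the y axis of pocket_4, either way round below 0.3 rad) or (horizontal distance between pan and pocket_4 below 0.16 m and horizontal distance between stand_4 and pocket_1 below 0.013 m and z of stand_4 in the frame of pocket_1 below 0.007 m and angle between each of stand_4, stand_3, stand_2, stand_1's own z axis and vertical below 0.06 rad and angle between the y axis of stand_4 and the y axis of pocket_1, either way round below 0.3 rad and linear speed of each of stand_4, stand_3, stand_2, stand_1 below 0.02 m/s and horizontal distance between stand_3 and pocket_2 below 0.013 m and z of stand_3 in the frame of pocket_2 below 0.007 m and angle between the y axis of stand_3 and the y axis of pocket_2, either way round below 0.3 rad and horizontal distance between stand_2 and pocket_3 below 0.013 m and z of stand_2 in the frame of pocket_3 below 0.007 m and angle between the y axis of stand_2 and the y axis of pocket_3, either way round below 0.3 rad and horizontal distance between stand_1 and pocket_4 below 0.013 m and z of stand_1 in the frame of pocket_4 below 0.007 m and angle between the y axis of stand_1 and the y axis of pocket_4, either way round below 0.3 rad)) and height (world z) of pipe between 0.106 and 0.122 m and x of pipe in the frame of pocket_2 between -0.013 and 0.013 m and x of pipe in the frame of pocket_3 between -0.013 and 0.013 m and angle between the y axis of pipe and the y axis of pocket_2, either way round below 0.185 rad and (angle between pipe's own y axis and vertical between 1.393 and 1.433 rad or angle between pipe's own y axis and vertical between 1.708 and 1.748 rad) and (y of pan in the frame of pipe between 0.205 and 0.272 m or y of pan in the frame of pipe between -0.272 and -0.205 m) and linear speed of pipe below 0.02 m/s and angular speed of pipe below 0.1 rad/s); the robot touches nothing.
It also fails if it takes over 144 s, if anything falls off the work surface, if the arm or the gripper's body presses on something with over 40 N, if the wrist force passes 120 N, or if a joint passes its speed limit or range.

## Robot

A 6-joint arm with a two-finger parallel gripper is mounted at the origin on a cart in front of the work surface, level with it; the furniture and walls round the work are solid. World frame = base frame: x ahead of the robot, y to its left, z up, the work surface at z = 0. Lengths are in m, angles in rad, forces in N, time in s.
With the tool pointing down it reaches from about 0.35 to 0.975 m from the base axis. Payload 4.9 kg.
Tool frame: the origin (TCP) lies on the centre line of the jaws, within the pads' length; the fingertips stand manip.tip_reach ahead of it and the grasp point (between the pads) is the TCP (manip.tip_reach is the distance from the TCP to the fingertips, in m); z points along the fingers, y is the line along which they close (so a half turn about z gives the same grasp; the last joint's range is limited). The gripper opens to 85 mm and grips with 20 to 120 N. Pads are 22 mm wide; open, the fingers measure 114 mm over their backs; the gripper's body (76 mm by 85 mm) begins 54 mm behind the grasp point. The pads swing forward as they close: fully open they stand 13 mm farther back than shut.
Start: joints at [-1.377, 0.053, 1.613, -0, 1.476, -0.119], TCP at [0.192, -0.595, 0.218] pointing down, gripper open.
Joint ranges: [-3.01, 3.01], [-1.01, 2.22], [0.06, 2.58], [-1.02, 4.17], [0.09, 2.62], [-3.14, 3.14]. Speed limits (rad/s): [2.57, 2.57, 3.14, 3.14, 3.14, 3.14].

## Interface

Orientations are given as a unit quaternion [w, x, y, z].
In Python, from plant import manip gives the robot as it stands. The module is installed in compiled form; this text tells all that it offers.
- The arm moves only by the tool move_arm, never from a script. Its argument "rows" is a list of rows, each a list of 7 numbers: the shift along the tool's x, y, z in cm, then the turn, a rotation vector about the tool's x, y, z in degrees, then the opening, from -1 (shut) to 1 (fully open). In form: [[tx, ty, tz, ax, ay, az, jaw], ...]. A call has 1 to 20 rows; each row shifts and turns the commanded pose from where the row before left it, along the tool's axes as they then stand; what a row does not reach is not made up. A row lasts 1/12 s, in which the tool goes at most 41.7 mm and 7.16 degrees, less where a joint would pass 70% of its speed; a pose out of reach is approached as far as the arm can. A call is refused whole if a number of a shift passes 4.17 or a number of a turn 7.16, either way. A call with a gripper value outside its range is refused whole. The fingers move at their own pace and stop on an object; the grip force is fixed at half the most. Time passes only in rows, so rows that do not move let the fingers close. It gives the time, the measured TCP pose, the force, the opening and the grip force at its end, in the units of the state.
- manip.state(): the state, without advancing time (a new reading comes with each control period).
- manip.grab_frame(name): name is "scene" or "top" or "wrist"; returns a dict with "img" (384x512x3 uint8, blue, green, red), "mtx" (3x3 intrinsics, pixels), "R" (3x3) and "t" (3): a world point X has camera coordinates R X + t. Camera axes: x right, y down, z forward; pixel columns grow to the right and rows downward; lengths in m; the calibration is good to about 2 mm. The wrist camera is an equidistant fisheye: a pixel r from the principal point sees the ray r / f radians off the axis. A picture is of the moment at which its call begins. There is no depth.
- manip.job_done(): hands the job in; it is judged then, once.
The state is a dict: "time": time; "joint_pos": joint angles; "joint_vel": joint speeds; "joint_efforts": joint torques, N m; "tool_pos": TCP position; "tool_rot": TCP orientation; "contact_force": force on the tool from outside, world axes, zero at the start; "ft_torque": the same for the moment, N m; "gripper_width": opening from 0.0 (shut) to 1.0 (fully open); "grasp_force": force on a finger pad.
Only numpy, scipy, OpenCV 4.12 (cv2) and the standard library are available. Lean on these libraries where they do the work, as an engineer would, in place of code of your own. Each camera call takes 0.05 s, during which the arm holds its last target. There are 200 camera calls.

## Working session

There is one attempt and no reset: what is moved stays moved. The work goes in short steps, Python scripts to look and compute and a tool call to move; the robot and the scene stay as the last step left them, time stands still between calls to the robot, and variables do not carry over. Pictures are saved under pics/ and viewed, at most 14 in all, crops included, and the job is handed in when it is done.

Besides the shell and the picture viewer there is one more tool, called after "Emit:" as name(argument=value, ...), one argument or row to a line, values as JSON. move_arm: Moves the arm, as the interface text tells. Its arguments: {"type":"object","properties":{"rows":{"type":"array","items":{"type":"array","items":{"type":"number"}}}},"required":["rows"]}

```bash
mkdir -p pics; python3 - <<'E'
from plant import manip
import cv2
s=manip.state();print({k:s[k] for k in s});print(manip.tip_reach)
for n in("scene","top"):
    f=manip.grab_frame(n);cv2.imwrite(f"pics/{n}0.png",f["img"]);print(n,f["mtx"],f["R"],f["t"],-f["R"].T@f["t"])
E
```

```text
{'time': 0.0, 'joint_pos': array([-1.37703292e+00,  5.33711728e-02,  1.61428561e+00,  2.85282808e-05,
        1.47601344e+00, -1.18990749e-01]), 'joint_vel': array([-0.00075489,  0.00093893, -0.00011839,  0.00133749,  0.00013477,
       -0.00124483]), 'joint_efforts': array([ 2.22028866e-03, -3.93675828e+01, -3.70179212e+01,  9.23398829e-05,
        7.01969329e-03,  5.51327048e-06]), 'tool_pos': array([ 0.1921882 , -0.59403513,  0.21705919]), 'tool_rot': array([-1.03859156e-03,  9.87797680e-01,  1.55739087e-01, -2.46385908e-05]), 'contact_force': array([-0.04294591,  0.71153598,  0.41132563]), 'ft_torque': array([ 0.04498567, -0.08895133, -0.03596116]), 'grasp_force': 0.0, 'gripper_width': 1.0014672639289202}
0.019
scene [[476.20181832   0.         259.28487563]
 [  0.         476.20181832 189.99837517]
 [  0.           0.           1.        ]] [[-0.67575061 -0.73706427 -0.00986786]
 [-0.44586409  0.41936138 -0.79078521]
 [ 0.58699773 -0.52997386 -0.6120142 ]] [0.31836962 0.34520039 1.35653972] [-0.42723481  0.80882575  1.10634256]
top [[435.80322956   0.         255.34347934]
 [  0.         435.80322956 192.18634111]
 [  0.           0.           1.        ]] [[-0.01361351 -0.99986682 -0.00900053]
 [-0.99233177  0.01461576 -0.12273568]
 [ 0.12285088  0.00726065 -0.99239858]] [-0.07497243  0.54885239  1.44164028] [ 0.36651624 -0.09345158  1.49737075]
```

View pics/scene0.png

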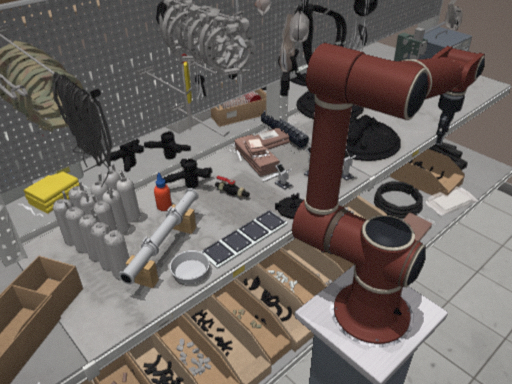

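View pics/top0.png

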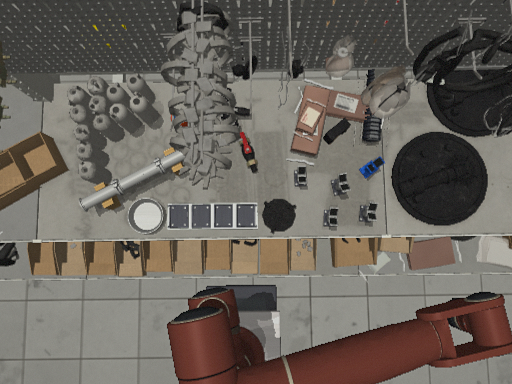

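The top view shows the pan at (146,216), left (+y) of the pockets (178..247,216), and the black cover at (278,215). The pipe runs from about (82,205) to (185,157). Candidate stands are at (300,176), (340,183), (331,216) and (368,212), plus a blue look-alike at (372,167) that I'll leave alone. Next I'll enlarge this area.

```bash
python3 - <<'E'
import cv2,numpy as np
t=cv2.imread("pics/top0.png");s=cv2.imread("pics/scene0.png")
a=cv2.resize(t[150:235,280:400],(800,566),interpolation=cv2.INTER_CUBIC);cv2.imwrite("pics/c1.png",a)
a=cv2.resize(t[140:235,70:270],(800,380),interpolation=cv2.INTER_CUBIC);cv2.imwrite("pics/c2.png",a)
E
```

```text
(no output)
```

View pics/c1.png

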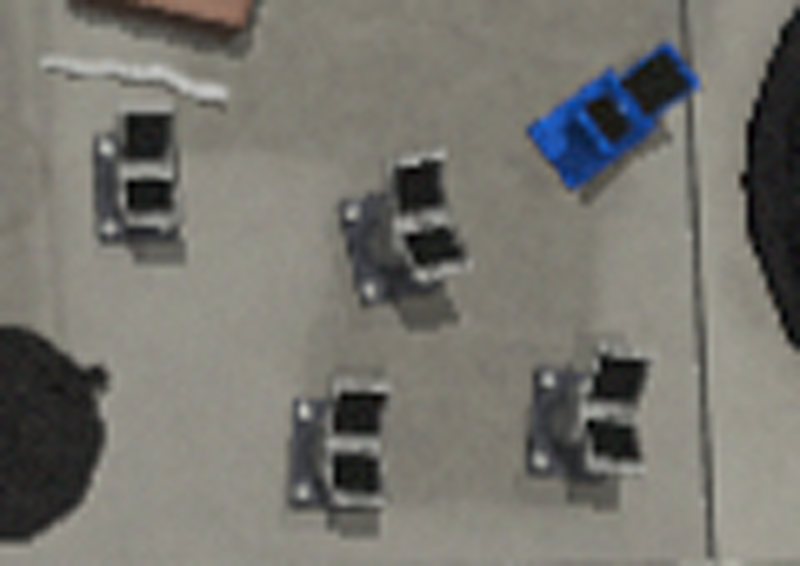

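View pics/c2.png

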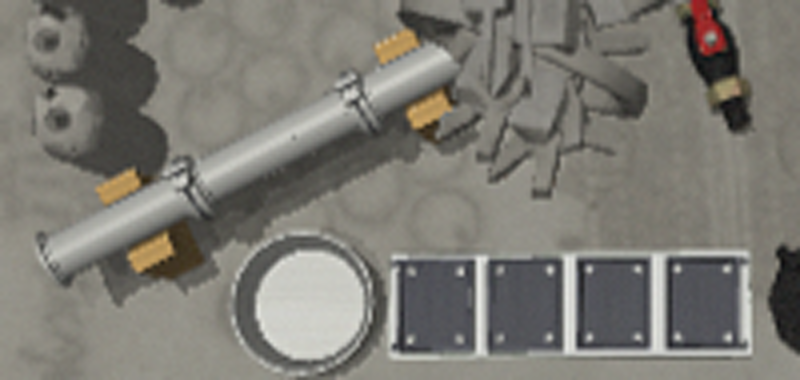

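All four steel stands are upright, and their foot-to-V parallax rises from A (top left) to B (bottom left), C (middle) and D (right). I'll check the heights numerically.

```bash
cat > h.py <<'E'
import numpy as np,cv2
from plant import manip
from scipy.spatial.transform import Rotation as Ro
def ray(f,p,z,fish=False):
    K=f["mtx"];d=np.array([(p[0]-K[0,2])/K[0,0],(p[1]-K[1,2])/K[1,1],1.])
    if fish:
        r=np.hypot(d[0],d[1]);d=np.array([d[0]/r*np.sin(r),d[1]/r*np.sin(r),np.cos(r)])
    R,t=f["R"],f["t"];c=-R.T@t;w=R.T@d
    return c+w*(z-c[2])/w[2]
def show():
    s=manip.state();q=s["tool_rot"];R=Ro.from_quat([q[1],q[2],q[3],q[0]]).as_matrix()
    return s,R
def goal(p,yaw,tilt=0):
    """remaining move in tool axes (cm, deg) to p with tool y (closing line) at world yaw deg (mod 180), pointing down"""
    s,R=show();best=None
    for k in(0,180):
        a=np.radians(yaw+k);y=np.array([np.cos(a),np.sin(a),0]);z=np.array([0,0,-1.]);x=np.cross(y,z)
        T=np.c_[x,y,z];rv=Ro.from_matrix(R.T@T).as_rotvec(degrees=True)
        if best is None or np.linalg.norm(rv)<np.linalg.norm(best):best=rv
    print("tcp",s["tool_pos"].round(4),"cm",(R.T@(np.array(p)-s["tool_pos"])*100).round(2),"turn",best.round(2),"w",round(s["gripper_width"],3),"F",s["contact_force"].round(1),"t",round(s["time"],2))
E
python3 - <<'E'
from h import *
f=manip.grab_frame("top")
c=lambda u,v:(280+(u+.5)/6.667-.5,150+(v+.5)/6.66-.5)
S=dict(A=[(148,165),(108,188),(148,132),(150,196)],B=[(357,443),(302,451),(357,412),(356,474)],C=[(424,218),(360,250),(418,187),(434,246)],D=[(613,411),(543,419),(618,378),(614,440)])
for n,(v,r,a1,a2) in S.items():
    R=ray(f,c(*r),.006)
    print(n,"rivmid",R.round(3),[(h,ray(f,c(*v),h)[:2].round(3),round(np.linalg.norm(ray(f,c(*v),h)[:2]-R[:2]),4)) for h in(.056,.068,.08,.092)])
    d=ray(f,c(*a1),.09)-ray(f,c(*a2),.09);print("  V x-dir deg",np.degrees(np.arctan2(d[1],d[0])).round(1))
c2=lambda u,v:(70+(u+.5)/4-.5,140+(v+.5)/4-.5)
P=[[(410,270),(461,270),(410,342),(461,343)],[(501,269),(550,269),(499,343),(549,343)],[(588,268),(638,269),(588,344),(639,343)],[(677,270),(728,269),(677,343),(730,343)]]
for q in P:
    w=np.array([ray(f,c2(*k),.014) for k in q]);print("pocket",w.mean(0).round(4),(w.max(0)-w.min(0)).round(3))
print("pan",ray(f,c2(305,305),.034),ray(f,c2(312,305),.002))
for k in[(58,262),(440,62),(184,189),(355,100)]:print("pipe",ray(f,c2(*k),.089).round(4))
E
```

```text
A rivmid [ 0.599 -0.223  0.006] [(0.056, array([ 0.603, -0.239]), np.float64(0.0164)), (0.068, array([ 0.601, -0.238]), np.float64(0.0149)), (0.08, array([ 0.599, -0.237]), np.float64(0.0136)), (0.092, array([ 0.597, -0.235]), np.float64(0.0126))]
  V x-dir deg 0.2
B rivmid [ 0.461 -0.319  0.006] [(0.056, array([ 0.462, -0.339]), np.float64(0.0198)), (0.068, array([ 0.461, -0.337]), np.float64(0.0178)), (0.08, array([ 0.46 , -0.335]), np.float64(0.0157)), (0.092, array([ 0.459, -0.333]), np.float64(0.0138))]
  V x-dir deg -3.0
C rivmid [ 0.565 -0.352  0.006] [(0.056, array([ 0.574, -0.376]), np.float64(0.0255)), (0.068, array([ 0.572, -0.374]), np.float64(0.0227)), (0.08, array([ 0.57 , -0.372]), np.float64(0.02)), (0.092, array([ 0.569, -0.369]), np.float64(0.0172))]
  V x-dir deg 12.9
D rivmid [ 0.476 -0.443  0.006] [(0.056, array([ 0.476, -0.466]), np.float64(0.0231)), (0.068, array([ 0.475, -0.463]), np.float64(0.02)), (0.08, array([ 0.474, -0.46 ]), np.float64(0.017)), (0.092, array([ 0.473, -0.457]), np.float64(0.0141))]
  V x-dir deg -6.3
pocket [0.4716 0.1807 0.014 ] [0.063 0.044 0.   ]
pocket [0.4707 0.1045 0.014 ] [0.064 0.043 0.   ]
pocket [0.4696 0.029  0.014 ] [0.065 0.043 0.   ]
pocket [ 0.4683 -0.0475  0.014 ] [0.063 0.045 0.   ]
pan [0.47270202 0.28708223 0.034     ] [0.47493808 0.28936642 0.002     ]
pipe [0.5066 0.4749 0.089 ]
pipe [0.6676 0.1647 0.089 ]
pipe [0.5651 0.3736 0.089 ]
pipe [0.6369 0.2345 0.089 ]
```

```bash
python3 -c "
from h import *
goal((.47,-.36,.30),90)"
```

```text
tcp [ 0.1922 -0.5942  0.2173] cm [ 33.64 -13.75  -8.24] turn [-0.1   0.   17.92] w 1.001 F [-0.6 -0.7  0. ] t 0.15
```

Emit:
move_arm(
  rows=[
    [3.7, -1.5, -0.9, 0, 0, 0, 1],
    [3.7, -1.5, -0.9, 0, 0, 0, 1],
    [3.7, -1.5, -0.9, 0, 0, 0, 1],
    [3.7, -1.5, -0.9, 0, 0, 0, 1],
    [3.7, -1.5, -0.9, 0, 0, 0, 1],
    [3.7, -1.5, -0.9, 0, 0, 0, 1],
    [3.7, -1.5, -0.9, 0, 0, 0, 1],
    [3.7, -1.5, -0.9, 0, 0, 0, 1],
    [3.7, -1.5, -0.9, 0, 0, 0, 1],
    [0, 0, 0, 0, 0, 6, 1],
    [0, 0, 0, 0, 0, 6, 1],
    [0, 0, 0, 0, 0, 6, 1],
    [0, 0, 0, 0, 0, 0, 1],
  ],
)

```text
time: 1.23
tool_pos: [0.4678, -0.3632, 0.2989]
tool_rot: [-0.0, 1.0, -0.001, -0.0]
contact_force: [-0.4, 0.5, 0.9]
gripper_width: 1.001
grasp_force: 0.0
```

```bash
python3 - <<'E'
from h import *
goal((.47,-.36,.30),90)
f=manip.grab_frame("wrist");cv2.imwrite("pics/w1.png",f["img"]);print(f["mtx"],-f["R"].T@f["t"],f["R"])
g=manip.grab_frame("scene");cv2.imwrite("pics/s1.png",g["img"])
cv2.imwrite("pics/s1c.png",cv2.resize(g["img"][110:220,240:400],(800,550),interpolation=cv2.INTER_CUBIC))
E
```

```text
tcp [ 0.4678 -0.3632  0.2989] cm [ 0.22 -0.32 -0.11] turn [-0.03  0.03 -0.12] w 1.001 F [-0.4  0.5  0.9] t 1.23
[[297.31863964   0.         255.89968406]
 [  0.         297.31863964 191.44658316]
 [  0.           0.           1.        ]] [ 0.54602201 -0.36298673  0.45442944] [[-1.71882323e-03 -9.99998321e-01  6.34606064e-04]
 [-9.52312564e-01  1.83049022e-03  3.05118716e-01]
 [-3.05119365e-01 -7.98981898e-05 -9.52314111e-01]]
```

View pics/w1.png

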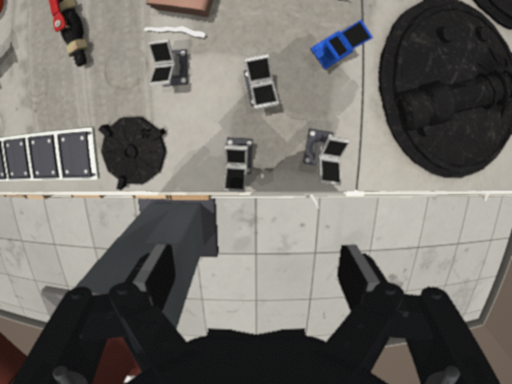

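The wrist view shows the stands at A (162,62), C (260,82), B (237,164) and D (328,155), with the blue one at (342,43). I'll segment the dark V plates in both views and triangulate them.

```bash
python3 - <<'E'
from h import *
def blobs(im,box,th,lo,hi):
    x0,y0,x1,y1=box;g=cv2.cvtColor(im,cv2.COLOR_BGR2GRAY)[y0:y1,x0:x1]
    g=cv2.resize(g,None,fx=4,fy=4,interpolation=cv2.INTER_CUBIC)
    n,l,st,ce=cv2.connectedComponentsWithStats((g<th).astype(np.uint8))
    return [((ce[i]+.5)/4-.5+[x0,y0],st[i,4]/16) for i in range(1,n) if lo<st[i,4]/16<hi]
for p,(u,a) in [(p,b) for p,bx in(("wrist",(140,20,370,192)),) for b in blobs(cv2.imread("pics/w1.png"),bx,48,80,500)]:print(p,u.round(1),round(a))
for u,a in blobs(cv2.imread("pics/top0.png"),(285,155,385,232),48,20,120):print("top",u.round(1),round(a))
E
```

```text
wrist [356.   34.5] 344
wrist [337.8  45.5] 161
wrist [160.4  51.6] 229
wrist [327.2  55.9] 115
wrist [182.1  67.7] 129
wrist [258.5  68.9] 315
wrist [160.9  73.8] 159
wrist [263.8  94.1] 268
wrist [334.8 147.7] 187
wrist [235.5 155.9] 172
wrist [330.3 171.1] 258
wrist [234.8 178.8] 292
top [377.9 162. ] 57
top [370.9 167.3] 32
top [301.4 170.1] 37
top [366.7 171. ] 22
top [342.2 177.6] 38
top [301.8 178.8] 26
top [344.4 186.5] 29
top [372.2 206.5] 38
top [333.2 211.5] 36
top [371.4 215.6] 29
top [332.9 220.6] 30
```

View pics/s1c.png

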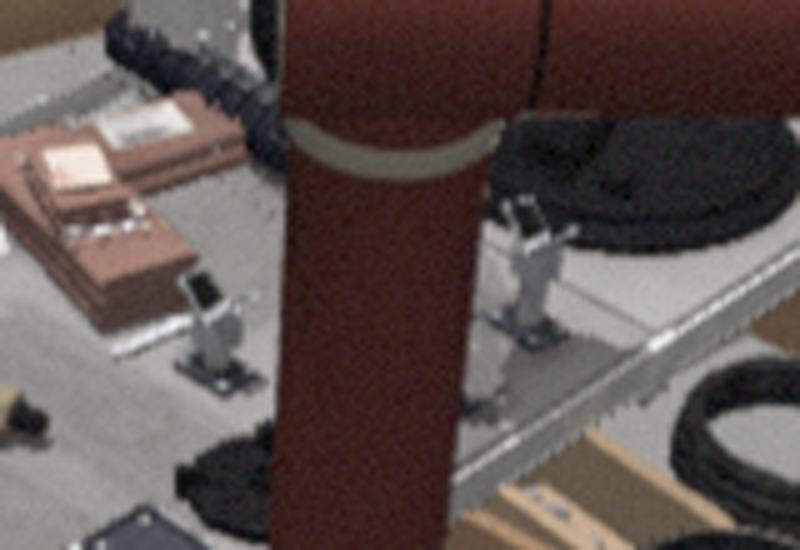

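```bash
python3 - <<'E'
from h import *
f=manip.grab_frame("top");w=manip.grab_frame("wrist")
def tri(a,b):
    c1=ray(f,a,1.);c1b=ray(f,a,0);c2=ray(w,b,.4,True);c2b=ray(w,b,0,True)
    d1=(c1b-c1);d1/=np.linalg.norm(d1);d2=c2b-c2;d2/=np.linalg.norm(d2)
    A=np.c_[d1,-d2];s=np.linalg.lstsq(A,c2-c1,rcond=None)[0];p,q=c1+d1*s[0],c2+d2*s[1]
    return (p+q)/2,np.linalg.norm(p-q)
D={"A":[((301.4,170.1),(160.4,51.6)),((301.8,178.8),(160.9,73.8))],"B":[((333.2,211.5),(235.5,155.9)),((332.9,220.6),(234.8,178.8))],"C":[((342.2,177.6),(258.5,68.9)),((344.4,186.5),(263.8,94.1))],"D":[((372.2,206.5),(334.8,147.7)),((371.4,215.6),(330.3,171.1))]}
for n,l in D.items():
    r=[tri(*k) for k in l];m=(r[0][0]+r[1][0])/2;d=r[0][0]-r[1][0]
    print(n,[(x[0].round(4),round(x[1],4)) for x in r],"mid",m.round(4),"Vdir",np.degrees(np.arctan2(d[1],d[0])).round(1),"sep",np.linalg.norm(d[:2]).round(4),"z-bottom guess",(m[2]-.0135).round(3))
E
```

```text
A [(array([ 0.6152, -0.2373,  0.0654]), np.float64(0.0007)), (array([ 0.5852, -0.2379,  0.066 ]), np.float64(0.002))] mid [ 0.6002 -0.2376  0.0657] Vdir 1.2 sep 0.0301 z-bottom guess 0.052
B [(array([ 0.4742, -0.3366,  0.0794]), np.float64(0.0024)), (array([ 0.4443, -0.3348,  0.0809]), np.float64(0.0034))] mid [ 0.4592 -0.3357  0.0802] Vdir -3.4 sep 0.0299 z-bottom guess 0.067
C [(array([ 0.5832, -0.3664,  0.0944]), np.float64(0.0013)), (array([ 0.5529, -0.3721,  0.0986]), np.float64(0.0025))] mid [ 0.5681 -0.3692  0.0965] Vdir 10.7 sep 0.0308 z-bottom guess 0.083
D [(array([ 0.4881, -0.4603,  0.0962]), np.float64(0.0031)), (array([ 0.4586, -0.4557,  0.0985]), np.float64(0.003))] mid [ 0.4734 -0.458   0.0973] Vdir -8.8 sep 0.0298 z-bottom guess 0.084
```

A matches stand_1 (V bottom about 0.052) and B matches stand_2 (about 0.067). C and D are close: the rivets say C=4 and D=3, and I'll recheck that from close by later. I'm starting with A.

```bash
python3 -c "
from h import *
goal((.600,-.2376,.15),91)"
```

```text
tcp [ 0.4674 -0.3638  0.299 ] cm [ 13.27 -12.62  14.9 ] turn [-0.02  0.02 -0.99] w 1.002 F [-0.1  0.5 -0.8] t 1.43
```

Emit:
move_arm(
  rows=[
    [2.2, -2.1, 2.5, 0, 0, -1, 1],
    [2.2, -2.1, 2.5, 0, 0, 0, 1],
    [2.2, -2.1, 2.5, 0, 0, 0, 1],
    [2.2, -2.1, 2.5, 0, 0, 0, 1],
    [2.2, -2.1, 2.5, 0, 0, 0, 1],
    [2.2, -2.1, 2.5, 0, 0, 0, 1],
    [0, 0, 0, 0, 0, 0, 1],
    [0, 0, 0, 0, 0, 0, 1],
  ],
)

```text
time: 2.1
tool_pos: [0.5972, -0.2344, 0.1464]
tool_rot: [-0.001, 1.0, 0.01, -0.002]
contact_force: [-0.1, -0.9, 0.4]
gripper_width: 0.999
grasp_force: 0.0
```

```bash
python3 - <<'E'
from h import *
goal((.600,-.2376,.15),91)
f=manip.grab_frame("wrist");cv2.imwrite("pics/w2.png",f["img"]);print(-f["R"].T@f["t"])
E
```

```text
tcp [ 0.5972 -0.2344  0.1464] cm [ 0.27  0.32 -0.36] turn [-0.13  0.26  0.1 ] w 0.999 F [-0.1 -0.9  0.4] t 2.1
[ 0.67601165 -0.23271652  0.30165645]
```

View pics/w2.png

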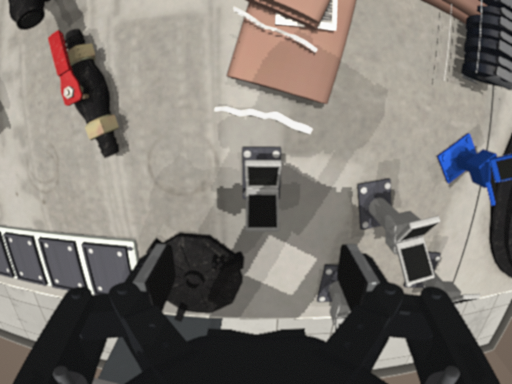

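Stand A is centred between the fingers, with foot rivets at (249,154) and (276,154) and the V valley at (262,190). C is at right, with rivets at (364,188) and (387,183).

```bash
python3 - <<'E'
from h import *
f=manip.grab_frame("wrist")
for p,z in[((249,154),.006),((276,154),.006),((262.5,190),.056)]:print(ray(f,p,z,1).round(4))
a,b=ray(f,(364,188),.006,1),ray(f,(387,183),.006,1);print("C riv",a.round(4),b.round(4))
for h in(.08,.092):print(h,ray(f,(415,238),h,1).round(4))
goal((.600,-.2376,.04),91)
E
```

```text
[ 0.6202 -0.2283  0.006 ]
[ 0.6207 -0.2557  0.006 ]
[ 0.5978 -0.2414  0.056 ]
C riv [ 0.5864 -0.3546  0.006 ] [ 0.5928 -0.3822  0.006 ]
0.08 [ 0.5608 -0.3857  0.08  ]
0.092 [ 0.567  -0.3775  0.092 ]
tcp [ 0.5981 -0.2368  0.1501] cm [ 0.18  0.08 11.01] turn [ 0.05 -0.04 -0.06] w 1.001 F [-0.5  0.4 -0.4] t 2.2
```

C's V valley matches 0.092 (7 mm off, against 14 mm for 0.080), so C is stand_4 and D is stand_3. Now I'll grasp A.

Emit:
move_arm(
  rows=[
    [0.1, 0.3, 2.0, 0, 0, 0, 1],
    [0, 0, 3.0, 0, 0, 0, 1],
    [0, 0, 3.0, 0, 0, 0, 1],
    [0, 0, 2.0, 0, 0, 0, 1],
    [0, 0, 1.0, 0, 0, 0, 1],
    [0, 0, 0, 0, 0, 0, 1],
    [0, 0, 0, 0, 0, 0, -1],
    [0, 0, 0, 0, 0, 0, -1],
    [0, 0, 0, 0, 0, 0, -1],
    [0, 0, 0, 0, 0, 0, -1],
    [0, 0, 0, 0, 0, 0, -1],
    [0, 0, 0, 0, 0, 0, -1],
    [0, 0, 0, 0, 0, 0, -1],
    [0, 0, 0, 0, 0, 0, -1],
  ],
)

```text
time: 3.37
tool_pos: [0.6002, -0.2394, 0.0412]
tool_rot: [0.001, 1.0, 0.008, 0.001]
contact_force: [-0.1, -0.6, 5.7]
gripper_width: 0.302
grasp_force: 59.8
```

Emit:
move_arm(
  rows=[
    [0, 0, -1, 0, 0, 0, -1],
    [0, 0, -3, 0, 0, 0, -1],
    [-1.5, 0, -3.5, 0, 0, 0, -1],
    [-3, -1, -2, 0, 0, 0, -1],
    [-3, -2.5, -1, 0, 0, 0, -1],
    [-3, -2.5, 0, 0, 0, 0, -1],
    [-2.5, -3, 0, 0, 0, 0, -1],
    [0, -4, 0, 0, 0, 0, -1],
    [0, -4, 0, 0, 0, 0, -1],
    [0, -4, 0, 0, 0, 0, -1],
    [0, -4, 0, 0, 0, 0, -1],
    [0, -4, 0, 0, 0, 0, -1],
    [0, -4, 0, 0, 0, 0, -1],
    [0, -4, 0, 0, 0, 0, -1],
    [0, -4, 0, 0, 0, 0, -1],
    [0, 0, 0, 0, 0, 0, -1],
    [0, 0, 0, 0, 0, 0, -1],
  ],
)

```text
time: 4.78
tool_pos: [0.4611, 0.1707, 0.1435]
tool_rot: [0.0, 1.0, 0.01, -0.001]
contact_force: [0.2, -0.8, -3.5]
gripper_width: 0.302
grasp_force: 60.2
```

```bash
python3 - <<'E'
from h import *
goal((.4716,.1807,.148),90)
f=manip.grab_frame("wrist");cv2.imwrite("pics/w3.png",f["img"]);print(-f["R"].T@f["t"])
E
```

```text
tcp [0.4611 0.1707 0.1435] cm [ 1.07 -0.98 -0.45] turn [0.04 0.11 1.19] w 0.302 F [ 0.2 -0.8 -3.5] t 4.78
[0.53948696 0.1728785  0.29900655]
```

View pics/w3.png

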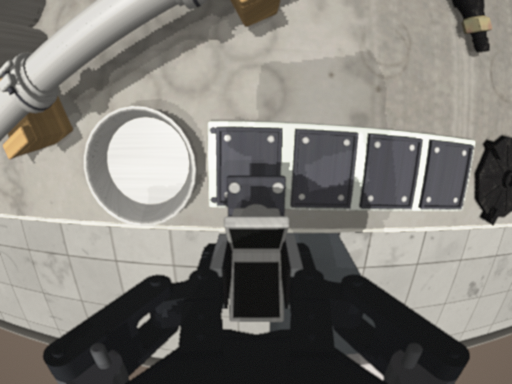

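Pocket rivets are visible at (226,138) and (269,139) for P1, (305,140) and (347,142) for P2, (375,144) and (411,147) for P3, and (434,148) and (464,151) for P4. The held foot's rivets are at (236,187) and (278,187).

```bash
python3 - <<'E'
from h import *
f=manip.grab_frame("wrist");im=f["img"]
g=cv2.cvtColor(im,cv2.COLOR_BGR2GRAY)
def riv(p,r=6):
    x,y=p;c=g[y-r:y+r+1,x-r:x+r+1].astype(float);w=np.clip(c-150,0,None);yy,xx=np.mgrid[-r:r+1,-r:r+1];m=(xx**2+yy**2<=r*r);w=w*m
    return (x+(w*xx).sum()/w.sum(),y+(w*yy).sum()/w.sum())
for n,ps in dict(P1=[(226,138),(269,139)],P2=[(305,140),(347,142),(302,201),(341,203)],P3=[(375,144),(411,147),(372,203),(405,204)],P4=[(434,148),(464,151),(429,204),(457,204)]).items():
    w=[ray(f,riv(p),.014,1) for p in ps];print(n,[x[:2].round(4) for x in w],np.mean(w,0)[:2].round(4))
a,b=[ray(f,riv(p),.108,1) for p in((236,187),(278,187))];print("foot",a.round(4),b.round(4))
goal((.4716,.1807,.148),90)
E
```

```text
P1 [array([0.5018, 0.1997]), array([0.5016, 0.1577])] [0.5017 0.1787]
P2 [array([0.5014, 0.1237]), array([0.5011, 0.0817]), array([nan, nan]), array([nan, nan])] [nan nan]
P3 [array([0.5009, 0.0476]), array([0.5007, 0.0057]), array([0.441 , 0.0466]), array([0.4372, 0.0037])] [0.4699 0.0259]
P4 [array([ 0.5003, -0.0282]), array([ 0.5002, -0.0703]), array([ 0.438 , -0.0298]), array([ 0.4367, -0.0752])] [ 0.4688 -0.0509]
foot [0.481  0.1845 0.108 ] [0.4828 0.1554 0.108 ]
tcp [0.4617 0.1686 0.1436] cm [ 1.01 -1.2  -0.44] turn [0.05 0.09 0.95] w 0.301 F [ 0.5 -0.5 -3.4] t 4.88<stdin>:6: RuntimeWarning: invalid value encountered in scalar divide
```

Emit:
move_arm(
  rows=[
    [0.5, -0.6, 0, 0, 0, 1.4, -1],
    [0.4, -0.5, 0, 0, 0, 0, -1],
    [0, 0, 2.5, 0, 0, 0, -1],
    [0, 0, 2.5, 0, 0, 0, -1],
    [0, 0, 1.8, 0, 0, 0, -1],
    [0, 0, 1, 0, 0, 0, -1],
    [0, 0, 0.5, 0, 0, 0, -1],
    [0, 0, 0.3, 0, 0, 0, -1],
    [0, 0, 0, 0, 0, 0, -1],
    [0, 0, 0, 0, 0, 0, -1],
  ],
)

```text
time: 5.72
tool_pos: [0.4724, 0.1799, 0.0595]
tool_rot: [-0.0, 1.0, -0.004, 0.001]
contact_force: [0.8, -1.2, -2.6]
gripper_width: 0.303
grasp_force: 60.2
```

Emit:
move_arm(
  rows=[
    [-0.1, 0, 0.3, 0, 0, 0, -1],
    [0, 0, 0.1, 0, 0, 0, -1],
    [0, 0, 0.1, 0, 0, 0, -1],
    [0, 0, 0, 0, 0, 0, -1],
  ],
)

```text
time: 6.05
tool_pos: [0.4707, 0.1802, 0.0542]
tool_rot: [-0.0, 1.0, -0.004, 0.0]
contact_force: [-1.4, -0.4, 1.6]
gripper_width: 0.304
grasp_force: 60.6
```

Emit:
move_arm(
  rows=[
    [0, 0, 0, 0, 0, 0, 0.2],
    [0, 0, 0, 0, 0, 0, 0.2],
    [0, 0, 0, 0, 0, 0, 0.2],
    [0, 0, -2, 0, 0, 0, 0.2],
    [0, 0, -4, 0, 0, 0, 0.2],
    [0, 0, -4, 0, 0, 0, 0.2],
    [0, 2, -3, 0, 0, 0, 0.2],
    [0, 4, 0, 0, 0, 0, 0.2],
    [0, 4, 0, 0, 0, 0, 0.2],
    [0, 4, 0, 0, 0, 0, 0.2],
    [0, 4, 0, 0, 0, 0, 0.2],
    [0, 4, 0, 0, 0, 0, 1],
    [0, 4, 0, 0, 0, 0, 1],
    [0, 4, 0, 0, 0, 0, 1],
    [0, 4, 0, 0, 0, 0, 1],
    [0, 4, 0, 0, 0, 0, 1],
    [0, 4, 0, 0, 0, 0, 1],
    [0, 4, 0, 0, 0, 0, 1],
    [0, 4, 0, 0, 0, 0, 1],
    [0, 4, 0, 0, 0, 3, 1],
  ],
)

```text
time: 7.72
tool_pos: [0.4655, -0.3623, 0.1834]
tool_rot: [0.0, 1.0, -0.031, 0.0]
contact_force: [0.6, 1.0, 0.4]
gripper_width: 0.999
grasp_force: 0.0
```

```bash
python3 - <<'E'
from h import *
goal((.4600,-.335,.19),87)
f=manip.grab_frame("wrist");t=manip.grab_frame("top")
cv2.imwrite("pics/m1.png",np.hstack([cv2.resize(t["img"][180:240,130:270],(420,180)),np.zeros((180,10,3),np.uint8),cv2.resize(f["img"][100:250,120:400],(336,180))]));cv2.imwrite("pics/w4.png",f["img"])
E
```

```text
tcp [ 0.4655 -0.3623  0.1834] cm [-0.72 -2.69 -0.66] turn [ 0.02 -0.03 -0.55] w 0.999 F [0.6 1.  0.4] t 7.72
```

View pics/w4.png

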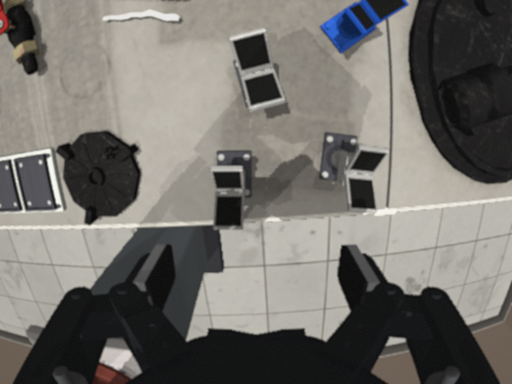

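Stand B has rivets at about (225,158) and (246,158), with its valley at (229,191). D has rivets at (328,140) and (325,175), with its valley at (363,174).

```bash
cat >> h.py <<'E'
def riv(g,p,r=5):
    x,y=p;c=g[y-r:y+r+1,x-r:x+r+1].astype(float);w=np.clip(c-.5*(c.max()+np.median(c)),0,None);yy,xx=np.mgrid[-r:r+1,-r:r+1];w=w*(xx**2+yy**2<=r*r)
    return (x+(w*xx).sum()/w.sum(),y+(w*yy).sum()/w.sum())
E
python3 - <<'E'
from h import *
f=manip.grab_frame("wrist");g=cv2.cvtColor(f["img"],cv2.COLOR_BGR2GRAY)
for p in((226,159),(245,158),(328,140),(325,175),(350,140)):
    q=riv(g,p,4);print(p,np.round(q,1),ray(f,q,.006,1)[:2].round(4))
print(ray(f,(229,191),.068,1).round(4),ray(f,(363,174),.08,1).round(4),ray(f,(363,174),.092,1).round(4))
goal((.4600,-.335,.09),87)
E
```

```text
(226, 159) [nan nan] [nan nan]
(245, 158) [243.6 155.6] [ 0.4804 -0.3525]
(328, 140) [327.  138.2] [ 0.4952 -0.449 ]
(325, 175) [323.4 173.2] [ 0.4539 -0.4442]
(350, 140) [350.6 139.5] [ 0.4927 -0.4777]
[ 0.4588 -0.339   0.068 ] [ 0.4708 -0.4665  0.08  ] [ 0.4742 -0.462   0.092 ]
tcp [ 0.4653 -0.3626  0.183 ] cm [-0.71 -2.72  9.3 ] turn [-0.01  0.01 -0.69] w 0.998 F [ 0.3  0.6 -0.2] t 7.87h.py:23: RuntimeWarning: invalid value encountered in scalar divide
  return (x+(w*xx).sum()/w.sum(),y+(w*yy).sum()/w.sum())
```

Stand B's centre is (.4595,-.3375), yaw 87. The order of C and D needs a cleaner check once B is away. Grasping B at z≈.053.

Emit:
move_arm(
  rows=[
    [-0.7, -2.5, 0, 0, 0, -0.7, 1],
    [0, 0, 2, 0, 0, 0, 1],
    [0, 0, 3, 0, 0, 0, 1],
    [0, 0, 3, 0, 0, 0, 1],
    [0, 0, 3, 0, 0, 0, 1],
    [0, 0, 1.5, 0, 0, 0, 1],
    [0, 0, 0.5, 0, 0, 0, 1],
    [0, 0, 0, 0, 0, 0, 1],
    [0, 0, 0, 0, 0, 0, -1],
    [0, 0, 0, 0, 0, 0, -1],
    [0, 0, 0, 0, 0, 0, -1],
    [0, 0, 0, 0, 0, 0, -1],
    [0, 0, 0, 0, 0, 0, -1],
    [0, 0, 0, 0, 0, 0, -1],
    [0, 0, 0, 0, 0, 0, -1],
  ],
)

```text
time: 9.12
tool_pos: [0.4612, -0.3357, 0.0548]
tool_rot: [0.001, 1.0, -0.024, 0.001]
contact_force: [0.0, -1.0, 5.7]
gripper_width: 0.298
grasp_force: 59.1
```

Emit:
move_arm(
  rows=[
    [0, 0, -1, 0, 0, 0, -1],
    [0, 0, -3, 0, 0, -2.3, -1],
    [0, 0, -4, 0, 0, 0, -1],
    [0, -2, -3, 0, 0, 0, -1],
    [0, -4, 0, 0, 0, 0, -1],
    [0, -4, 0, 0, 0, 0, -1],
    [0, -4, 0, 0, 0, 0, -1],
    [0, -4, 0, 0, 0, 0, -1],
    [0, -4, 0, 0, 0, 0, -1],
    [0, -4, 0, 0, 0, 0, -1],
    [0, -4, 0, 0, 0, 0, -1],
    [0, -4, 0, 0, 0, 0, -1],
    [0, -4, 0, 0, 0, 0, -1],
    [0.4, -4, 0, 0, 0, 0, -1],
    [0.4, -1.8, 0, 0, 0, 0, -1],
    [0, 0, 0, 0, 0, 0, -1],
    [0, 0, 0, 0, 0, 0, -1],
    [0, 0, 0, 0, 0, 0, -1],
  ],
)

```text
time: 10.62
tool_pos: [0.4713, 0.1027, 0.1625]
tool_rot: [0.0, 1.0, -0.004, -0.001]
contact_force: [-0.0, -0.1, -3.3]
gripper_width: 0.301
grasp_force: 60.1
```

```bash
python3 - <<'E'
from h import *
goal((.4700,.1036,.068),89.5)
f=manip.grab_frame("wrist");s=manip.grab_frame("scene")
goal((.4700,.1036,.068),89.5)
cv2.imwrite("pics/m2.png",np.hstack([f["img"][90:290,:380],cv2.resize(s["img"][120:220,250:460],(420,200),interpolation=cv2.INTER_CUBIC)]));cv2.imwrite("pics/w5.png",f["img"]);cv2.imwrite("pics/s5.png",s["img"])
E
```

```text
tcp [0.4713 0.1027 0.1625] cm [-0.11 -0.09  9.45] turn [0.04 0.11 0.02] w 0.301 F [-0.  -0.1 -3.3] t 10.62
tcp [0.4716 0.1022 0.1628] cm [-0.15 -0.14  9.48] turn [ 0.02  0.06 -0.07] w 0.303 F [ 0.5 -1.6 -3.1] t 10.72
```

View pics/m2.png

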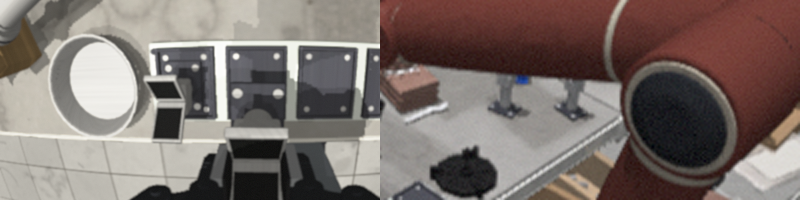

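Stand_1 is upright in pocket 1 and stand_2 hangs over pocket 2. I'm lowering it now.

Emit:
move_arm(
  rows=[
    [0, -0.1, 2, 0, 0, 0, -1],
    [0, 0, 3, 0, 0, 0, -1],
    [0, 0, 2, 0, 0, 0, -1],
    [0, 0, 1, 0, 0, 0, -1],
    [0, 0, 0.6, 0, 0, 0, -1],
    [0, 0, 0.4, 0, 0, 0, -1],
    [0, 0, 0.3, 0, 0, 0, -1],
    [0, 0, 0, 0, 0, 0, -1],
  ],
)

```text
time: 11.38
tool_pos: [0.4727, 0.1041, 0.071]
tool_rot: [-0.0, 1.0, -0.004, 0.001]
contact_force: [-0.3, 0.3, -3.5]
gripper_width: 0.302
grasp_force: 60.0
```

Emit:
move_arm(
  rows=[
    [0, 0, 0.15, 0, 0, 0, -1],
    [0, 0, 0.1, 0, 0, 0, -1],
    [0, 0, 0, 0, 0, 0, -1],
    [0, 0, 0, 0, 0, 0, 0.2],
    [0, 0, 0, 0, 0, 0, 0.2],
    [0, 0, 0, 0, 0, 0, 0.2],
    [0, 0, -2, 0, 0, 0, 0.2],
    [0, 0, -4, 0, 0, 0, 0.2],
    [0, 0, -4, 0, 0, 0, 0.2],
    [0, 2, -3, 0, 0, 0, 0.2],
    [0, 4, 0, 0, 0, 0, 0.2],
    [0, 4, 0, 0, 0, 0, 0.2],
    [0, 4, 0, 0, 0, 0, 0.2],
    [0, 4, 0, 0, 0, 0, 1],
    [0, 4, 0, 0, 0, 0, 1],
    [0, 4, 0, 0, 0, 0, 1],
    [0, 4, 0, 0, 0, 0, 1],
    [0, 4, 0, 0, 0, 0, 1],
    [0, 2, 0, 0, 0, 0, 1],
    [0, 0, 0, 0, 0, 0, 1],
  ],
)

```text
time: 13.05
tool_pos: [0.4688, -0.2598, 0.1984]
tool_rot: [0.001, 1.0, -0.007, 0.0]
contact_force: [-0.4, 0.6, 1.0]
gripper_width: 0.999
grasp_force: 0.0
```

```bash
python3 - <<'E'
from h import *
manip.grab_frame("wrist");goal((.48,-.25,.20),90)
f=manip.grab_frame("wrist")
goal((.48,-.25,.20),90)
np.savez("w6.npz",**f)
cv2.imwrite("pics/w6.png",cv2.resize(f["img"][20:230,250:512],(786,630))[:600])
E
```

```text
tcp [ 0.4689 -0.2577  0.1982] cm [ 1.1  -0.78 -0.18] turn [ 0.01 -0.02 -0.67] w 0.998 F [ 0.  -0.1 -0.2] t 13.1
tcp [ 0.469  -0.2563  0.198 ] cm [ 1.09 -0.64 -0.2 ] turn [-0.02 -0.01 -0.57] w 1.002 F [-0.3  0.3  0.3] t 13.15
```

View pics/w6.png

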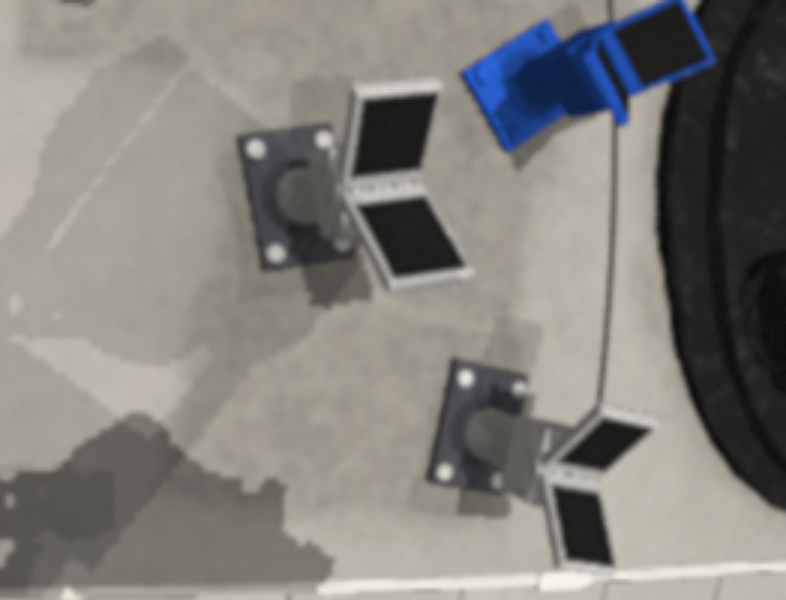

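```bash
python3 - <<'E'
from h import *
f=dict(np.load("w6.npz"));c=lambda p:(250+(p[0]+.5)/3-.5,20+(p[1]+.5)/3-.5)
for n,r,v in(("C",[(255,148),(323,138),(276,252)],[(346,190),(423,184)]),("D",[(466,378),(519,387),(444,471),(498,481)],[(544,469),(603,477)])):
    w=np.array([ray(f,c(p),.006,1) for p in r]);ctr=(w[1]+w[2])/2;d=w[0]-w[2];print(n,w[:,:2].round(4),"ctr",ctr.round(4),"xdir",np.degrees(np.arctan2(d[1],d[0])).round(1))
    for h in(.08,.092):
        e=np.array([ray(f,c(p),h,1) for p in v]);print(h,"valley mid",e.mean(0).round(4),"len",np.linalg.norm(e[0]-e[1]).round(4))
goal((.473,-.461,.15),83.5)
E
```

```text
C [[ 0.5851 -0.3511]
 [ 0.5912 -0.3794]
 [ 0.5439 -0.3601]] ctr [ 0.5675 -0.3698  0.006 ] xdir 12.3
0.08 valley mid [ 0.5678 -0.3752  0.08  ] len 0.0277
0.092 valley mid [ 0.5669 -0.37    0.092 ] len 0.0265
D [[ 0.4954 -0.4496]
 [ 0.4925 -0.4779]
 [ 0.454  -0.4432]
 [ 0.4495 -0.4723]] ctr [ 0.4733 -0.4605  0.006 ] xdir -8.9
0.08 valley mid [ 0.4734 -0.4609  0.08  ] len 0.029
0.092 valley mid [ 0.4766 -0.452   0.092 ] len 0.0277
tcp [ 0.469  -0.2563  0.198 ] cm [ 0.6  20.47  4.79] turn [-0.02 -0.01  5.93] w 1.002 F [-0.3  0.3  0.3] t 13.15
```

That settles it: C is stand_4 (its valley matches 0.092 to 1 mm) and D is stand_3 (matches 0.080 to 1 mm). Grasping D.

Emit:
move_arm(
  rows=[
    [0.1, 4, 0, 0, 0, 0, 1],
    [0.1, 4, 0, 0, 0, 0, 1],
    [0.1, 4, 0, 0, 0, 0, 1],
    [0.1, 4, 0, 0, 0, 0, 1],
    [0.2, 4, 0, 0, 0, 0, 1],
    [0, 0.5, 0, 0, 0, 6.8, 1],
    [0, 0, 0, 0, 0, 0, 1],
    [0, 0, 0, 0, 0, 0, 1],
    [0, 0, 0, 0, 0, 0, 1],
  ],
)

```text
time: 13.9
tool_pos: [0.474, -0.4589, 0.1979]
tool_rot: [-0.0, 0.998, -0.061, 0.0]
contact_force: [0.3, -0.4, -0.6]
gripper_width: 1.003
grasp_force: 0.0
```

```bash
python3 -c "
from h import *
goal((.4733,-.4607,.066),82.6)"
```

```text
tcp [ 0.474  -0.4589  0.1979] cm [-0.05  0.19 13.19] turn [-0.03  0.    0.36] w 1.003 F [ 0.3 -0.4 -0.6] t 13.9
```

Emit:
move_arm(
  rows=[
    [0, 0.1, 3, 0, 0, 0, 1],
    [0, 0, 4, 0, 0, 0, 1],
    [0, 0, 3, 0, 0, 0, 1],
    [0, 0, 2, 0, 0, 0, 1],
    [0, 0, 1.0, 0, 0, 0, 1],
    [0, 0, 0.2, 0, 0, 0, 1],
    [0, 0, 0, 0, 0, 0, -1],
    [0, 0, 0, 0, 0, 0, -1],
    [0, 0, 0, 0, 0, 0, -1],
    [0, 0, 0, 0, 0, 0, -1],
    [0, 0, 0, 0, 0, 0, -1],
    [0, 0, 0, 0, 0, 0, -1],
    [0, 0, 0, 0, 0, 0, -1],
    [0, 0, 0, 0, 0, 0, -1],
  ],
)

```text
time: 15.07
tool_pos: [0.474, -0.4625, 0.0679]
tool_rot: [0.001, 0.998, -0.063, 0.001]
contact_force: [-1.5, 1.8, 5.5]
gripper_width: 0.298
grasp_force: 58.7
```

Emit:
move_arm(
  rows=[
    [0, 0, -1, 0, 0, 0, -1],
    [0, 0, -3, 0, 0, -6.7, -1],
    [0, 0, -4, 0, 0, 0, -1],
    [0, 0, -4, 0, 0, 0, -1],
    [0, -4, 0, 0, 0, 0, -1],
    [0, -4, 0, 0, 0, 0, -1],
    [0, -4, 0, 0, 0, 0, -1],
    [0, -4, 0, 0, 0, 0, -1],
    [0, -4, 0, 0, 0, 0, -1],
    [0, -4, 0, 0, 0, 0, -1],
    [0, -4, 0, 0, 0, 0, -1],
    [0, -4, 0, 0, 0, 0, -1],
    [0, -4, 0, 0, 0, 0, -1],
    [0, -4, 0, 0, 0, 0, -1],
    [0, -4, 0, 0, 0, 0, -1],
    [0, -3, 0, 0, 0, 0, -1],
    [0, -1, 0, 0, 0, 0, -1],
    [0, 0, 0, 0, 0, 0, -1],
    [0, 0, 0, 0, 0, 0, -1],
    [0, 0, 0, 0, 0, 0, -1],
  ],
)

```text
time: 16.73
tool_pos: [0.4779, 0.0172, 0.1856]
tool_rot: [0.0, 1.0, -0.006, -0.0]
contact_force: [0.6, -0.1, -3.3]
gripper_width: 0.298
grasp_force: 60.0
```

```bash
python3 - <<'E'
from h import *
f=manip.grab_frame("wrist")
goal((.4705,.0278,.081),89.5)
cv2.imwrite("pics/w7.png",f["img"]);np.savez("w7.npz",**f)
E
```

```text
tcp [0.478  0.017  0.1857] cm [-0.76 -1.08 10.47] turn [ 0.03  0.02 -0.17] w 0.298 F [ 0.6 -0.2 -2.9] t 16.78
```

View pics/w7.png

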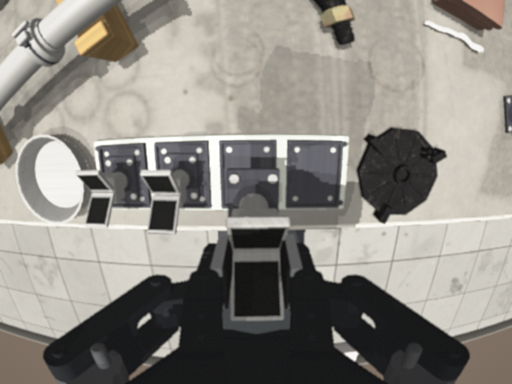

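Stands 1 and 2 sit upright in their pockets. I'll check the pockets 3 and 4 rivets and the held foot at (234,178) and (273,178).

```bash
python3 - <<'E'
from h import *
f=dict(np.load("w7.npz"));g=cv2.cvtColor(f["img"],cv2.COLOR_BGR2GRAY)
for p,z in[((105,149),.014),((229,150),.014),((270,150),.014),((293,150),.014),((336,150),.014),((294,203),.014),((336,202),.014),((234,179),.1238),((273,179),.1238)]:
    q=riv(g,p,5);print(p,np.round(q,1),ray(f,q,z,1)[:2].round(4))
E
```

```text
(105, 149) [105.8 151.9] [0.5038 0.1993]
(229, 150) [228.6 149.3] [0.501  0.0474]
(270, 150) [266.7 149.1] [0.5007 0.005 ]
(293, 150) [296.3 149.4] [ 0.5003 -0.0283]
(336, 150) [333.  149.7] [ 0.5002 -0.0708]
(294, 203) [294.6 199.6] [ 0.4408 -0.0278]
(336, 202) [339.5 203.8] [ 0.4346 -0.0831]
(234, 179) [233.6 177.8] [0.4975 0.0341]
(273, 179) [272.3 177.7] [0.4973 0.0048]
```

Emit:
move_arm(
  rows=[
    [-0.65, -0.85, 1, 0, 0, 0, -1],
    [0, 0, 3, 0, 0, 0, -1],
    [0, 0, 3, 0, 0, 0, -1],
    [0, 0, 1.5, 0, 0, 0, -1],
    [0, 0, 0.8, 0, 0, 0, -1],
    [0, 0, 0.5, 0, 0, 0, -1],
    [0, 0, 0.4, 0, 0, 0, -1],
    [0, 0, 0.1, 0, 0, 0, -1],
    [0, 0, 0, 0, 0, 0, -1],
  ],
)

```text
time: 17.53
tool_pos: [0.4724, 0.0266, 0.0837]
tool_rot: [0.0, 1.0, -0.005, 0.001]
contact_force: [-0.6, -0.1, -2.8]
gripper_width: 0.296
grasp_force: 60.0
```

Emit:
move_arm(
  rows=[
    [0, 0, 0.15, 0, 0, 0, -1],
    [0, 0, 0.1, 0, 0, 0, -1],
    [0, 0, 0, 0, 0, 0, -1],
    [0, 0, 0, 0, 0, 0, 0.2],
    [0, 0, 0, 0, 0, 0, 0.2],
    [0, 0, 0, 0, 0, 0, 0.2],
    [0, 0, -2, 0, 0, 0, 0.2],
    [0, 0, -4, 0, 0, 0, 0.2],
    [0, 0, -4, 0, 0, 0, 0.2],
    [0, 2, -3, 0, 0, 0, 0.2],
    [0, 4, 0, 0, 0, 0, 0.2],
    [0, 4, 0, 0, 0, 0, 1],
    [0, 4, 0, 0, 0, 0, 1],
    [0, 4, 0, 0, 0, 0, 1],
    [2, 3.6, 0, 0, 0, 0, 1],
    [2, 3.6, 0, 0, 0, 0, 1],
    [2, 3.6, 0, 0, 0, 0, 1],
    [2, 3.6, 0, 0, 0, 0, 1],
    [2, 3.6, 0, 0, 0, -6, 1],
    [0, 3, 0, 0, 0, -6, 1],
  ],
)

```text
time: 19.2
tool_pos: [0.5728, -0.3667, 0.2101]
tool_rot: [0.0, 0.995, 0.102, 0.001]
contact_force: [-0.8, 1.0, 0.5]
gripper_width: 1.001
grasp_force: 0.0
```

Emit:
move_arm(
  rows=[
    [0, 0, 0, 0, 0, 0, 1],
    [0, 0, 0, 0, 0, 0, 1],
  ],
)

```text
time: 19.37
tool_pos: [0.5707, -0.3655, 0.2099]
tool_rot: [-0.0, 0.995, 0.098, -0.0]
contact_force: [-0.1, 0.3, -0.3]
gripper_width: 1.003
grasp_force: 0.0
```

```bash
python3 -c "
from h import *
goal((.5675,-.370,.078),102)"
```

```text
tcp [ 0.5707 -0.3655  0.2099] cm [-0.4   0.39 13.19] turn [-0.04  0.02 -0.75] w 1.003 F [-0.1  0.3 -0.3] t 19.37
```

Emit:
move_arm(
  rows=[
    [-0.4, 0.4, 2, 0, 0, -0.7, 1],
    [0, 0, 4, 0, 0, 0, 1],
    [0, 0, 4, 0, 0, 0, 1],
    [0, 0, 2, 0, 0, 0, 1],
    [0, 0, 1.2, 0, 0, 0, 1],
    [0, 0, 0, 0, 0, 0, 1],
    [0, 0, 0, 0, 0, 0, -1],
    [0, 0, 0, 0, 0, 0, -1],
    [0, 0, 0, 0, 0, 0, -1],
    [0, 0, 0, 0, 0, 0, -1],
    [0, 0, 0, 0, 0, 0, -1],
    [0, 0, 0, 0, 0, 0, -1],
    [0, 0, 0, 0, 0, 0, -1],
    [0, 0, 0, 0, 0, 0, -1],
  ],
)

```text
time: 20.53
tool_pos: [0.5688, -0.3694, 0.0806]
tool_rot: [0.001, 0.994, 0.106, 0.001]
contact_force: [0.3, 1.3, 5.2]
gripper_width: 0.302
grasp_force: 58.7
```

Emit:
move_arm(
  rows=[
    [0, 0, -1, 0, 0, 0, -1],
    [0, 0, -3, 0, 0, 6.3, -1],
    [0, 0, -4, 0, 0, 6.3, -1],
    [0, 0, -4, 0, 0, 0, -1],
    [-2.5, -3, 0, 0, 0, 0, -1],
    [-2.5, -3, 0, 0, 0, 0, -1],
    [-2.5, -3, 0, 0, 0, 0, -1],
    [-2.3, -3, 0, 0, 0, 0, -1],
    [0, -4, 0, 0, 0, 0, -1],
    [0, -4, 0, 0, 0, 0, -1],
    [0, -4, 0, 0, 0, 0, -1],
    [0, -4, 0, 0, 0, 0, -1],
    [0, -3, 0, 0, 0, 0, -1],
    [0, -1, 0, 0, 0, 0, -1],
    [0, 0, 0, 0, 0, 0, -1],
    [0, 0, 0, 0, 0, 0, -1],
    [0, 0, 0, 0, 0, 0, -1],
  ],
)

```text
time: 21.95
tool_pos: [0.4722, -0.0489, 0.1981]
tool_rot: [0.0, 1.0, -0.005, -0.0]
contact_force: [0.6, -0.1, -3.0]
gripper_width: 0.295
grasp_force: 59.8
```

```bash
python3 - <<'E'
from h import *
f=manip.grab_frame("wrist")
goal((.470,-.0490,.0936),89.5)
cv2.imwrite("pics/w8.png",f["img"]);np.savez("w8.npz",**f)
g=cv2.cvtColor(f["img"],cv2.COLOR_BGR2GRAY)
n,l,st,ce=cv2.connectedComponentsWithStats(((g>120)).astype(np.uint8))
for i in range(1,n):
    if 6<st[i,4]<130 and 210<ce[i,0]<310 and 120<ce[i,1]<225:print(ce[i].round(1),st[i,4],ray(f,ce[i],.014,1)[:2].round(4),ray(f,ce[i],f['z'] if 'z' in f else manip.state()["tool_pos"][2]-.0746,1)[:2].round(4))
E
```

```text
tcp [ 0.4723 -0.0491  0.1981] cm [-2.200e-01 -1.000e-02  1.045e+01] turn [ 0.02  0.03 -0.06] w 0.295 F [ 0.3 -0.4 -3.5] t 22.0
[238.1 142.7] 56 [ 0.5007 -0.0287] [ 0.5167 -0.0352]
[274.3 142.8] 36 [ 0.5002 -0.0704] [ 0.5164 -0.0635]
[237.1 174.4] 82 [ 0.463  -0.0267] [ 0.4912 -0.0339]
[273.6 174.4] 82 [ 0.4625 -0.0697] [ 0.4909 -0.0631]
[211.  190.8] 19 [0.4429 0.0056] [ 0.4776 -0.0121]
```

Pocket 4 and the held foot line up within 1 mm, so I'm lowering.

Emit:
move_arm(
  rows=[
    [0, 0, 2, 0, 0, 0, -1],
    [0, 0, 3, 0, 0, 0, -1],
    [0, 0, 2.5, 0, 0, 0, -1],
    [0, 0, 1.2, 0, 0, 0, -1],
    [0, 0, 0.7, 0, 0, 0, -1],
    [0, 0, 0.4, 0, 0, 0, -1],
    [0, 0, 0.4, 0, 0, 0, -1],
    [0, 0, 0, 0, 0, 0, -1],
    [0, 0, 0, 0, 0, 0, -1],
  ],
)

```text
time: 22.75
tool_pos: [0.4732, -0.0483, 0.0975]
tool_rot: [0.0, 1.0, -0.004, 0.001]
contact_force: [0.1, 0.4, -2.7]
gripper_width: 0.298
grasp_force: 59.8
```

Emit:
move_arm(
  rows=[
    [0, 0, 0.2, 0, 0, 0, -1],
    [0, 0, 0.15, 0, 0, 0, -1],
    [0, 0, 0, 0, 0, 0, -1],
    [0, 0, 0, 0, 0, 0, 0.2],
    [0, 0, 0, 0, 0, 0, 0.2],
    [0, 0, 0, 0, 0, 0, 0.2],
    [0, 0, -2, 0, 0, 0, 0.2],
    [0, 0, -4, 0, 0, 0, 0.2],
    [0, 0, -4, 0, 0, 0, 0.2],
    [-1, -2, -3.5, 0, 0, 0, 0.2],
    [-1, -4, 0, 0, 0, 0, 0.2],
    [-1, -4, 0, 0, 0, 0, 1],
    [-1, -4, 0, 0, 0, 0, 1],
    [0, -4, 0, 0, 0, 0, 1],
    [0, -4, 0, 0, 0, 0, 1],
    [0, -4, 0, 0, 0, 0, 1],
    [0, 0, 0, 0, 0, 0, 1],
    [0, 0, 0, 0, 0, 0, 1],
    [0, 0, 0, 0, 0, 0, 1],
  ],
)

```text
time: 24.33
tool_pos: [0.4345, 0.2123, 0.2278]
tool_rot: [0.0, 1.0, -0.004, 0.0]
contact_force: [0.5, -0.2, -0.0]
gripper_width: 1.001
grasp_force: 0.0
```

```bash
python3 - <<'E'
from h import *
f=manip.grab_frame("wrist");t=manip.grab_frame("top");s=manip.grab_frame("scene")
goal((.601,.304,.25),60)
np.savez("w9.npz",**f)
cv2.imwrite("pics/w9.png",f["img"])
for a in[(215,180),(200,180),(225,160)]:
    for z in(.3,.4,.5,.6,.7):
        X=ray(t,a,z);c=s["R"]@X+s["t"];p=s["mtx"]@c/c[2];print(a,z,X.round(2),p[:2].round(0))
E
```

```text
tcp [0.4348 0.2112 0.2279] cm [16.52 -9.46 -2.21] turn [ 0.00e+00 -2.00e-02  2.94e+01] w 1.004 F [-0.1 -0.9 -1.1] t 24.48
(215, 180) 0.3 [0.55 0.03 0.3 ] [235. 149.]
(215, 180) 0.4 [0.54 0.02 0.4 ] [239. 122.]
(215, 180) 0.5 [0.52 0.01 0.5 ] [244.  92.]
(215, 180) 0.6 [ 0.5 -0.   0.6] [250.  58.]
(215, 180) 0.7 [ 0.49 -0.01  0.7 ] [256.  22.]
(200, 180) 0.3 [0.55 0.07 0.3 ] [224. 154.]
(200, 180) 0.4 [0.54 0.06 0.4 ] [229. 126.]
(200, 180) 0.5 [0.52 0.04 0.5 ] [235.  95.]
(200, 180) 0.6 [0.5  0.03 0.6 ] [241.  62.]
(200, 180) 0.7 [0.49 0.01 0.7 ] [247.  24.]
(225, 160) 0.3 [ 0.61 -0.    0.3 ] [230. 139.]
(225, 160) 0.4 [ 0.59 -0.01  0.4 ] [235. 113.]
(225, 160) 0.5 [ 0.57 -0.02  0.5 ] [240.  84.]
(225, 160) 0.6 [ 0.55 -0.02  0.6 ] [245.  52.]
(225, 160) 0.7 [ 0.53 -0.03  0.7 ] [251.  17.]
```

View pics/w9.png

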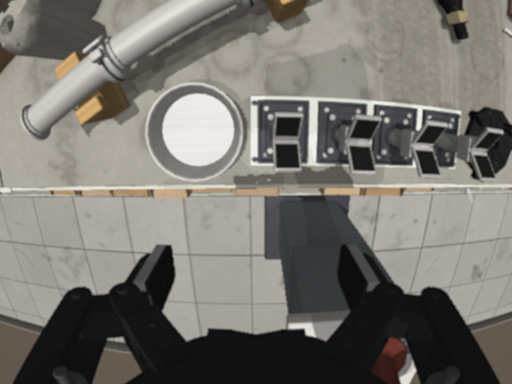

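All four stands stand upright in the pockets at (287,145), (360,145), (430,150) and (487,155), rising away from the pan. Next comes the pipe: I'll measure its visible centre line and the joint state.

```bash
python3 - <<'E'
from h import *
print(manip.state()["joint_pos"].round(3))
goal((.52,.26,.28),27.3)
E
```

```text
[ 0.298 -0.302  1.921 -0.     1.523  1.879]
tcp [0.4348 0.2112 0.2279] cm [ 8.47 -4.97 -5.21] turn [-0.00e+00 -2.00e-02  6.21e+01] w 1.004 F [-0.1 -0.9 -1.1] t 24.48
```

Emit:
move_arm(
  rows=[
    [2, -1.2, -1.5, 0, 0, 0, 1],
    [2, -1.2, -1.5, 0, 0, 0, 1],
    [2, -1.2, -1, 0, 0, 0, 1],
    [0, 0, 0, 0, 0, -7, 1],
    [0, 0, 0, 0, 0, -7, 1],
    [0, 0, 0, 0, 0, -7, 1],
    [0, 0, 0, 0, 0, -7, 1],
    [0, 0, 0, 0, 0, -7, 1],
    [0, 0, 0, 0, 0, -7, 1],
    [0, 0, 0, 0, 0, -7, 1],
    [0, 0, 0, 0, 0, -7, 1],
    [0, 0, 0, 0, 0, -7, 1],
    [0, 0, 0, 0, 0, -7, 1],
    [0, 0, 0, 0, 0, -7, 1],
    [0, 0, 0, 0, 0, -7, 1],
    [0, 0, 0, 0, 0, -7, 1],
    [0, 0, 0, 0, 0, -7, 1],
    [0, 0, 0, 0, 0, -7, 1],
    [0, 0, 0, 0, 0, -7, 1],
    [0, 0, 0, 0, 0, -5, 1],
  ],
)

```text
time: 26.15
tool_pos: [0.4953, 0.2463, 0.2679]
tool_rot: [0.0, 0.525, 0.851, 0.0]
contact_force: [-0.5, -0.2, -1.2]
gripper_width: 1.003
grasp_force: 0.0
```

Emit:
move_arm(
  rows=[
    [0, 0, 0, 0, 0, 0, 1],
    [0, 0, 0, 0, 0, 0, 1],
  ],
)

```text
time: 26.32
tool_pos: [0.4952, 0.2467, 0.2679]
tool_rot: [0.0, 0.528, 0.849, 0.0]
contact_force: [-0.6, 0.2, -0.7]
gripper_width: 1.001
grasp_force: 0.0
```

```bash
python3 - <<'E'
from h import *
f=manip.grab_frame("wrist")
goal((.601,.304,.25),27.3);print(-f["R"].T@f["t"])
np.savez("w10.npz",**f);cv2.imwrite("pics/w10.png",f["img"])
E
```

```text
tcp [0.4951 0.2469 0.2678] cm [ 0.42 12.02  1.78] turn [ 0.    0.   -0.99] w 1.003 F [ 0.3 -0.9 -0.1] t 26.37
[0.46011884 0.31753381 0.42347705]
```

View pics/w10.png

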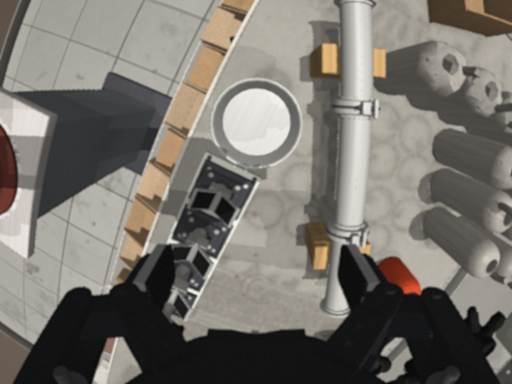

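The wrist view shows the pipe running nearly vertically, with clamps at about (353,106) and (347,233) and ends at (356,3) and (337,312). The bottles are to the right of x=430, clear of the middle at about (352,165).

```bash
python3 - <<'E'
from h import *
f=dict(np.load("w10.npz"));g=cv2.GaussianBlur(cv2.cvtColor(f["img"],cv2.COLOR_BGR2GRAY),(3,3),0).astype(int)
pts=[]
for r in(75,85,130,140,150,160,170,180,190,200,210):
    row=g[r];dx=np.abs(np.diff(row));L=325+np.argmax(dx[325:350]);Rr=358+np.argmax(dx[358:385])
    w=(ray(f,(L+.5,r),.089,1)+ray(f,(Rr+.5,r),.089,1))/2;pts.append(w);print(r,L,Rr,w.round(4),end=' | ')
pts=np.array(pts);m=np.median(pts[:,:2],0);vx,vy,x0,y0=cv2.fitLine(pts[:,:2].astype(np.float32),cv2.DIST_HUBER,0,1e-4,1e-4).ravel()
yaw=np.degrees(np.arctan2(vy,vx));print("\naxis yaw",yaw,x0,y0)
d=np.array([vx,vy]);o=np.array([x0,y0])
C=[]
for p in((353,106),(347,233)):
    q=ray(f,p,.105,1)[:2];s=(q-o)@d;C.append(s);print("clamp at",(o+s*d).round(4),"off",((q-o)@[-vy,vx]).round(4))
print("sep",C[0]-C[1],"mid",o+d*np.mean(C))
for p in((356,3),(337,312)):
    q=ray(f,p,.089,1)[:2];print("end s",(q-o)@d-np.mean(C))
E
```

```text
75 341 384 [0.5569 0.4016 0.089 ] | 85 343 372 [0.5567 0.3876 0.089 ] | 130 342 369 [0.5799 0.34   0.089 ] | 140 342 369 [0.5858 0.3298 0.089 ] | 150 341 368 [0.5908 0.3188 0.089 ] | 160 335 367 [0.5931 0.3064 0.089 ] | 170 340 366 [0.6017 0.2969 0.089 ] | 180 334 365 [0.6043 0.2843 0.089 ] | 190 339 364 [0.6132 0.2745 0.089 ] | 200 337 363 [0.6184 0.2626 0.089 ] | 210 337 362 [0.6251 0.251  0.089 ] | 
axis yaw -63.689865 0.5968958 0.30519208
clamp at [0.5673 0.3651] off -0.0105
clamp at [0.6346 0.2289] off -0.0049
sep -0.15194857237081205 mid [0.60092997 0.29703322]
end s -0.2005852095584902
end s 0.21771848058690338
```

```bash
python3 -c "
from h import *
goal((.5985,.2957,.087),26.9)"
```

```text
tcp [0.4951 0.2469 0.2678] cm [-0.21 11.43 18.08] turn [ 0.    0.   -0.59] w 1.003 F [ 0.3 -0.9 -0.1] t 26.37
```

Emit:
move_arm(
  rows=[
    [-0.2, 3.8, 0, 0, 0, -0.6, 1],
    [0, 3.8, 0, 0, 0, 0, 1],
    [0, 3.8, 1, 0, 0, 0, 1],
    [0, 0, 4, 0, 0, 0, 1],
    [0, 0, 4, 0, 0, 0, 1],
    [0, 0, 0, 0, 0, 0, 1],
    [0, 0, 0, 0, 0, 0, 1],
  ],
)

```text
time: 26.95
tool_pos: [0.5955, 0.2966, 0.1743]
tool_rot: [-0.002, 0.522, 0.853, -0.003]
contact_force: [0.5, 1.1, -0.1]
gripper_width: 0.996
grasp_force: 0.0
```

```bash
python3 - <<'E'
from h import *
f=manip.grab_frame("wrist")
goal((.5985,.2957,.087),26.9);print(-f["R"].T@f["t"])
np.savez("w11.npz",**f);cv2.imwrite("pics/w11.png",f["img"])
E
```

```text
tcp [0.5973 0.2973 0.1782] cm [-0.2   0.04  9.12] turn [-0.04 -0.    0.15] w 1.001 F [ 0.5  0.2 -0.4] t 27.0
[0.56057115 0.36730047 0.32999334]
```

View pics/w11.png

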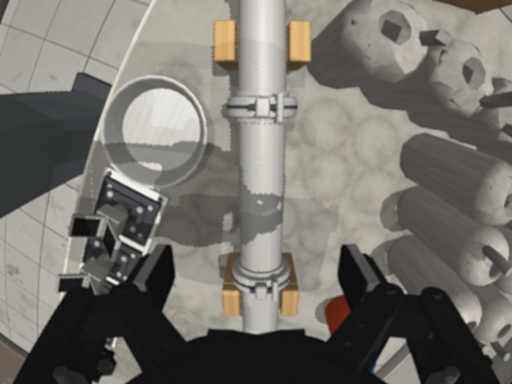

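The pipe is centred between the jaws, with clamps at (262,106) and (261,271) and the axis at u≈262.

```bash
python3 - <<'E'
from h import *
f=dict(np.load("w11.npz"))
a,b=[ray(f,p,.095,1) for p in((262,106),(261,272))];print(a,b,np.linalg.norm(a-b),(a+b)/2,np.degrees(np.arctan2(*(a-b)[1::-1])))
for r in(150,200,230):print(ray(f,(262,r),.089,1))
m=(a+b)/2
goal((m[0],m[1],.087),26.9)
E
```

```text
[0.56610189 0.36364367 0.095     ] [0.63396723 0.23081211 0.095     ] 0.14916410454377133 [0.60003456 0.29722789 0.095     ] 117.06306902387166
[0.58276758 0.33147445 0.089     ]
[0.60274602 0.29289611 0.089     ]
[0.61589199 0.2676189  0.089     ]
tcp [0.5973 0.2973 0.1782] cm [-0.13  0.25  9.12] turn [-0.04 -0.    0.15] w 1.001 F [ 0.5  0.2 -0.4] t 27.0
```

Emit:
move_arm(
  rows=[
    [-0.1, 0.2, 2, 0, 0, 0, 1],
    [0, 0, 3, 0, 0, 0, 1],
    [0, 0, 2.5, 0, 0, 0, 1],
    [0, 0, 1.2, 0, 0, 0, 1],
    [0, 0, 0.3, 0, 0, 0, 1],
    [0, 0, 0, 0, 0, 0, 1],
    [0, 0, 0, 0, 0, 0, -1],
    [0, 0, 0, 0, 0, 0, -1],
    [0, 0, 0, 0, 0, 0, -1],
    [0, 0, 0, 0, 0, 0, -1],
    [0, 0, 0, 0, 0, 0, -1],
    [0, 0, 0, 0, 0, 0, -1],
    [0, 0, 0, 0, 0, 0, -1],
  ],
)

```text
time: 28.08
tool_pos: [0.6034, 0.2991, 0.0948]
tool_rot: [0.003, 0.522, 0.853, 0.004]
contact_force: [-3.6, -1.6, 16.6]
gripper_width: 0.006
grasp_force: 8.2
```

The gripper closed on nothing. Looking.

```bash
python3 - <<'E'
from h import *
f=manip.grab_frame("wrist");s=manip.grab_frame("scene");print(manip.state()["contact_force"],manip.state()["tool_pos"])
cv2.imwrite("pics/w12.png",np.hstack([cv2.resize(f["img"],(480,360)),cv2.resize(s["img"][160:310,90:223],(319,360),interpolation=cv2.INTER_CUBIC)]))
E
```

```text
[-1.47522424 -1.19928617 16.84707418] [0.60349307 0.2991548  0.09479476]
```

View pics/w12.png

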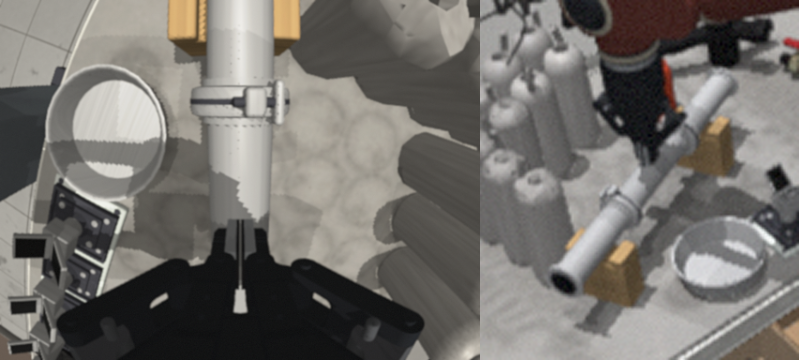

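```bash
python3 - <<'E'
from h import *
f=manip.grab_frame("wrist");p=manip.state()["tool_pos"];print(p,manip.state()["contact_force"])
s,R=show()
for d in(-.03,0,.01,.019,.03):
    X=p+R[:,2]*d;c=f["R"]@X+f["t"];r=np.hypot(c[0],c[1]);th=np.arctan2(r,c[2]);print(d,X.round(4),(f["mtx"][0,0]*th*c[:2]/r+f["mtx"][:2,2]).round(1))
for u,v in((235,150),(300,150),(258,108),(212*512/480,160*384/360),(272*512/480,160*384/360)):print(u,v,ray(f,(u,v),.089,1).round(4))
E
```

```text
[0.60350389 0.29913716 0.09482614] [-1.35122743 -0.9656786  16.24598644]
-0.03 [0.6032 0.299  0.1248] [255.7 265.4]
0 [0.6035 0.2991 0.0948] [255.7 238.2]
0.01 [0.6036 0.2992 0.0848] [255.7 230.8]
0.019 [0.6037 0.2992 0.0758] [255.7 224.8]
0.03 [0.6038 0.2992 0.0648] [255.7 218.1]
235 150 [0.5703 0.3392 0.089 ]
300 150 [0.6022 0.3556 0.089 ]
258 108 [0.571  0.3654 0.089 ]
226.13333333333333 170.66666666666666 [0.571  0.3264 0.089 ]
290.1333333333333 170.66666666666666 [0.603  0.3427 0.089 ]
```

The picture shows the closed fingertips resting on top of the pipe. I'll back off, open, and re-grip deeper; TCP .068 still keeps the gripper body above the clamps.

Emit:
move_arm(
  rows=[
    [0, 0, -2, 0, 0, 0, -1],
    [0, 0, -3, 0, 0, 0, -1],
    [0, 0, -1, 0, 0, 0, 1],
    [0, 0, 0, 0, 0, 0, 1],
    [0, 0, 0, 0, 0, 0, 1],
    [0, 0, 0, 0, 0, 0, 1],
    [0, 0, 0, 0, 0, 0, 1],
    [0, 0, 0, 0, 0, 0, 1],
    [0, 0, 0, 0, 0, 0, 1],
  ],
)

```text
time: 28.98
tool_pos: [0.5989, 0.2974, 0.1462]
tool_rot: [-0.001, 0.522, 0.853, -0.001]
contact_force: [0.5, -0.1, 0.2]
gripper_width: 0.978
grasp_force: 0.0
```

```bash
python3 - <<'E'
from h import *
f=manip.grab_frame("wrist");g=cv2.GaussianBlur(cv2.cvtColor(f["img"],cv2.COLOR_BGR2GRAY),(3,3),0).astype(int)
goal((.6,.297,.07),26.9)
for r in range(60,240,15):
    row=g[r,200:330];print(r,' '.join(str(x) for x in row[::4]))
E
```

```text
tcp [0.5991 0.2975 0.1466] cm [-0.08  0.07  7.66] turn [-0.1  -0.01  0.22] w 1.001 F [ 1.3  0.7 -0.3] t 29.03
60 163 116 95 62 56 57 57 56 58 117 148 164 179 188 209 224 223 209 192 188 172 154 98 56 57 58 76 75 73 73 74 76 75
75 171 172 162 161 164 165 134 81 81 117 149 164 179 188 208 224 222 210 194 189 173 153 134 152 153 149 151 164 156 87 74 75 76
90 171 169 162 163 162 162 158 100 111 143 159 174 185 189 205 219 220 212 194 183 177 154 171 158 165 171 171 174 172 171 169 168 166
105 173 164 161 160 136 82 61 75 85 92 95 97 96 68 78 81 196 222 213 181 75 90 203 149 91 98 167 157 158 164 162 162 162
120 130 143 147 147 150 147 102 96 103 139 148 165 169 176 177 196 183 171 159 158 121 111 206 156 152 160 159 164 171 171 172 172 171
135 137 140 157 162 161 163 161 101 94 115 149 165 181 190 202 214 214 205 194 187 173 149 132 154 159 148 144 154 162 162 171 175 175
150 71 76 99 100 108 146 160 101 98 113 149 165 181 189 201 210 211 204 193 187 171 147 147 147 142 147 153 150 146 143 155 160 163
165 100 108 104 99 98 97 96 96 91 111 148 166 180 190 201 206 207 200 194 184 170 143 172 173 162 152 159 160 153 161 165 168 170
180 108 107 105 106 106 109 110 111 112 95 107 112 175 190 199 204 204 198 194 184 167 140 116 158 157 158 152 156 154 155 160 168 174
195 105 108 107 107 105 105 103 101 100 94 106 112 133 184 198 203 203 198 193 181 165 131 123 172 173 170 156 155 162 165 169 171 172
210 91 92 93 92 91 87 87 84 87 90 106 112 118 121 123 122 128 118 117 110 102 112 138 142 150 154 154 153 150 145 141 143 148
225 86 88 89 91 91 90 135 116 80 78 87 91 94 96 98 96 96 95 96 94 96 119 153 146 138 142 147 140 136 142 149 148 144
```

```bash
python3 - <<'E'
from h import *
f=manip.grab_frame("wrist")
for z in(.06,.075,.089,.1):
    a,b=ray(f,(234.5,60),z,1),ray(f,(289,60),z,1);a2,b2=ray(f,(235,195),z,1),ray(f,(285,195),z,1)
    d=np.array([-.455,.89,0]);n=np.array([.89,.455,0]);o=(a+b)/2;o2=(a2+b2)/2
    print(z,"width",abs((b-a)@n).round(4),abs((b2-a2)@n).round(4),o.round(4),o2.round(4),"perp of TCP",((manip.state()["tool_pos"]-o2)@n).round(4))
    c=ray(f,(262,106),z,1);print("  clamp",c)
E
```

```text
0.06 width 0.0434 0.0431 [0.5528 0.3982 0.06  ] [0.6035 0.2968 0.06  ] perp of TCP -0.0034
  clamp [0.57028425 0.36456191 0.06      ]
0.075 width 0.0408 0.0404 [0.5534 0.3964 0.075 ] [0.601  0.3012 0.075 ] perp of TCP -0.0032
  clamp [0.56985268 0.36476584 0.075     ]
0.089 width 0.0382 0.0379 [0.554  0.3946 0.089 ] [0.5987 0.3053 0.089 ] perp of TCP -0.003
  clamp [0.56944987 0.36495616 0.089     ]
0.1 width 0.0363 0.036 [0.5545 0.3932 0.1   ] [0.5968 0.3086 0.1   ] perp of TCP -0.0028
  clamp [0.56913339 0.36510571 0.1       ]
```

Emit:
move_arm(
  rows=[
    [-0.2, 0.3, 1.5, 0, 0, 0, 1],
    [0, 0, 2.5, 0, 0, 0, 1],
    [0, 0, 2, 0, 0, 0, 1],
    [0, 0, 1.2, 0, 0, 0, 1],
    [0, 0, 0.4, 0, 0, 0, 1],
    [0, 0, 0, 0, 0, 0, 1],
    [0, 0, 0, 0, 0, 0, 1],
  ],
)

```text
time: 29.67
tool_pos: [0.6037, 0.2974, 0.0723]
tool_rot: [0.0, 0.522, 0.853, 0.0]
contact_force: [0.8, -0.9, -0.6]
gripper_width: 0.999
grasp_force: 0.0
```

No contact at z .072. Closing stepwise.

Emit:
move_arm(
  rows=[
    [0, 0, 0, 0, 0, 0, 0],
    [0, 0, 0, 0, 0, 0, 0],
    [0, 0, 0, 0, 0, 0, 0],
    [0, 0, 0, 0, 0, 0, -0.1],
    [0, 0, 0, 0, 0, 0, -0.2],
    [0, 0, 0, 0, 0, 0, -0.2],
  ],
)

```text
time: 30.17
tool_pos: [0.6034, 0.2973, 0.0731]
tool_rot: [0.0, 0.522, 0.853, 0.0]
contact_force: [-3.0, -1.1, 5.8]
gripper_width: 0.42
grasp_force: 59.7
```

Emit:
move_arm(
  rows=[
    [0, 0, -0.5, 0, 0, 0, -0.25],
    [0, 0, -0.7, 0, 0, 0, -0.25],
    [0, 0, -1, 0, 0, 0, -0.25],
    [0, 0, 0, 0, 0, 0, -0.25],
    [0, 0, 0, 0, 0, 0, -0.25],
  ],
)

```text
time: 30.58
tool_pos: [0.6037, 0.2975, 0.0947]
tool_rot: [0.001, 0.522, 0.853, 0.001]
contact_force: [0.3, -0.3, -5.4]
gripper_width: 0.418
grasp_force: 60.8
```

Emit:
move_arm(
  rows=[
    [0, 0, -2, 0, 0, 0, -0.25],
    [0, 0, -3, 0, 0, 0, -0.25],
    [0, 0, -3.5, 0, 0, 0, -0.25],
    [-0.7, -1.1, -3, 0, 0, 0, -0.25],
    [-1.4, -2.2, -1.5, 0, 0, 0, -0.25],
    [-1.4, -2.2, 0, 0, 0, 0, -0.25],
    [-1.4, -2.2, 0, 0, 0, 0, -0.25],
    [-1.4, -2.2, 0, 0, 0, 0, -0.25],
    [-1.4, -2.2, 0, 0, 0, 0, -0.25],
    [-1.4, -2.2, 0, 0, 0, 3, -0.25],
    [-1.5, -2, 0, 0, 0, 3, -0.25],
    [-1.5, -2, 0, 0, 0, 3, -0.25],
    [-1, -1.5, 0, 0, 0, 3, -0.25],
    [0, 0, 0, 0, 0, 3, -0.25],
    [0, 0, 0, 0, 0, 3, -0.25],
    [0, 0, 0, 0, 0, 3, -0.25],
    [0, 0, 0, 0, 0, 3, -0.25],
    [0, 0, 0, 0, 0, 2.6, -0.25],
    [0, 0, 0, 0, 0, 0, -0.25],
    [0, 0, 0, 0, 0, 0, -0.25],
  ],
)

```text
time: 32.25
tool_pos: [0.4806, 0.0938, 0.2234]
tool_rot: [-0.0, 0.703, 0.711, -0.0]
contact_force: [-0.4, -1.2, -4.9]
gripper_width: 0.417
grasp_force: 61.7
```

```bash
python3 - <<'E'
from h import *
goal((.470,.0657,.22),-.5)
f=manip.grab_frame("wrist");np.savez("w13.npz",**f);cv2.imwrite("pics/w13.png",f["img"])
g=cv2.GaussianBlur(cv2.cvtColor(f["img"],cv2.COLOR_BGR2GRAY),(3,3),0).astype(int)
for r in range(20,240,12):print(r,' '.join(str(x) for x in g[r,204:316:4]))
E
```

```text
tcp [0.4806 0.0938 0.2234] cm [-2.8  -1.09  0.34] turn [-0.03  0.    1.09] w 0.417 F [-0.4 -1.2 -4.9] t 32.25
20 197 137 129 117 146 167 180 188 199 205 216 225 236 239 233 226 219 211 206 203 192 181 165 139 167 153 165 169
32 169 123 211 124 146 169 180 188 199 206 217 227 237 241 235 227 221 213 207 205 192 182 165 141 150 151 151 158
44 174 180 166 120 148 170 181 190 201 207 218 228 238 242 237 229 222 215 208 205 194 183 166 141 150 149 154 154
56 179 180 180 132 141 161 170 178 188 194 205 220 236 243 237 229 222 215 208 206 193 183 167 142 150 147 148 160
68 167 167 170 148 142 161 171 178 189 193 204 216 225 232 227 218 210 203 207 204 193 183 166 141 152 153 158 171
80 165 165 127 150 163 172 182 189 196 199 203 214 224 230 225 219 210 202 194 187 182 178 174 142 154 224 189 161
92 152 160 169 177 180 187 194 196 203 211 215 220 225 196 127 212 227 223 217 212 180 192 189 102 176 242 206 164
104 69 72 74 76 78 78 78 78 78 81 59 83 83 82 130 205 222 218 210 209 185 86 80 79 176 239 199 83
116 158 164 175 182 190 190 194 196 200 201 172 172 173 143 134 201 214 211 208 208 184
[... 458 characters left out ...]
2 180 179 158 146 160 166 182 181
176 115 116 116 112 133 159 171 179 189 194 201 208 211 216 213 207 203 199 195 191 184 178 155 143 157 157 158 158
188 114 113 109 128 130 157 170 178 188 194 200 208 209 212 210 206 202 198 195 190 175 163 143 145 152 150 152 153
200 96 96 95 127 126 154 169 178 188 194 200 207 208 209 207 204 201 198 195 189 175 161 138 133 135 136 139 133
212 96 97 96 123 99 110 122 138 167 191 199 207 207 208 205 204 200 197 195 187 174 158 134 135 137 134 138 132
224 97 97 96 114 97 109 116 118 122 125 126 129 128 132 127 127 193 191 173 184 173 156 128 135 133 132 134 133
236 95 87 78 76 63 89 93 95 96 98 99 101 101 100 99 99 98 98 104 165 157 142 91 88 88 120 136 135
```

```bash
python3 - <<'E'
from h import *
f=dict(np.load("w13.npz"));s,R=show();p=s["tool_pos"];print(p,-f["R"].T@f["t"])
for dz in(.010,.016,.022):
    z=p[2]+dz
    for r in(30,60,160,190):
        a,b=ray(f,(218,r),z,1),ray(f,(295.5,r),z,1);print(dz,r,"width",np.linalg.norm((b-a)).round(4),"ctr in tool",(R.T@((a+b)/2-p)).round(4))
    print("clamp in tool",(R.T@(ray(f,(256,104),z+.02,1)-p)).round(4))
E
```

```text
[0.48066399 0.09382429 0.22350049] [0.4795493  0.17272297 0.37899623]
0.01 30 width 0.0373 ctr in tool [ 0.1135  0.0002 -0.01  ]
0.01 60 width 0.0372 ctr in tool [ 0.0983  0.0002 -0.01  ]
0.01 160 width 0.0389 ctr in tool [ 0.0485  0.0003 -0.01  ]
0.01 190 width 0.04 ctr in tool [ 0.0327  0.0003 -0.01  ]
clamp in tool [ 0.0766 -0.0001 -0.03  ]
0.016 30 width 0.0357 ctr in tool [ 0.1121  0.0002 -0.016 ]
0.016 60 width 0.0357 ctr in tool [ 0.0975  0.0002 -0.016 ]
0.016 160 width 0.0373 ctr in tool [ 0.0498  0.0003 -0.016 ]
0.016 190 width 0.0384 ctr in tool [ 0.0346  0.0003 -0.016 ]
clamp in tool [ 0.0767 -0.0002 -0.036 ]
0.022 30 width 0.0342 ctr in tool [ 0.1107  0.0002 -0.022 ]
0.022 60 width 0.0341 ctr in tool [ 0.0967  0.0002 -0.022 ]
0.022 160 width 0.0357 ctr in tool [ 0.051   0.0002 -0.022 ]
0.022 190 width 0.0367 ctr in tool [ 0.0365  0.0003 -0.022 ]
clamp in tool [ 0.0768 -0.0002 -0.042 ]
```

```bash
cat > pitch.py <<'E'
from h import *
from scipy.optimize import brentq
def pitch(f,rows,Lr,Rr,verbose=0):
    s,R=show();p=s["tool_pos"];g=cv2.GaussianBlur(cv2.cvtColor(f["img"],cv2.COLOR_BGR2GRAY),(3,3),0).astype(float);P=[]
    C=-f["R"].T@f["t"]
    for r in rows:
        d=np.abs(np.diff(g[r]));L=Lr[0]+np.argmax(d[Lr[0]:Lr[1]])+.5;Q=Rr[0]+np.argmax(d[Rr[0]:Rr[1]])+.5
        def w(z):
            a,b=ray(f,(L,r),z,1),ray(f,(Q,r),z,1);return np.linalg.norm(a-b)
        z=brentq(lambda z:w(z)-.038,p[2]-.06,p[2]+.09)
        q=R.T@((ray(f,(L,r),z,1)+ray(f,(Q,r),z,1))/2-p);P.append([L,Q,*q])
    P=np.array(P)
    if verbose:print(np.c_[rows,P].round(4))
    k=np.polyfit(P[:,2],P[:,4],1);print("pitch deg (+ = tool+x end down in tool)",np.degrees(np.arctan(k[0])).round(2),"z at x=0",k[1].round(4),"lat",np.median(P[:,3]).round(4))
E
python3 - <<'E'
from pitch import *
rows=[25,35,45,150,160,170,180,190]
pitch(dict(np.load("w13.npz")),rows,(208,226),(286,304),1)
E
```

```text
[[ 2.500e+01  2.085e+02  2.985e+02  1.116e-01 -1.200e-03 -2.810e-02]
 [ 3.500e+01  2.155e+02  2.955e+02  1.106e-01 -4.000e-04 -1.170e-02]
 [ 4.500e+01  2.145e+02  2.955e+02  1.052e-01 -6.000e-04 -1.340e-02]
 [ 1.500e+02  2.165e+02  2.965e+02  5.480e-02  1.000e-04 -1.670e-02]
 [ 1.600e+02  2.165e+02  2.965e+02  5.020e-02  1.000e-04 -1.780e-02]
 [ 1.700e+02  2.135e+02  2.935e+02  4.560e-02 -1.300e-03 -1.900e-02]
 [ 1.800e+02  2.195e+02  2.925e+02  3.730e-02 -1.000e-04 -7.200e-03]
 [ 1.900e+02  2.145e+02  2.915e+02  3.480e-02 -1.600e-03 -1.640e-02]]
pitch deg (+ = tool+x end down in tool) -2.79 z at x=0 -0.013 lat -0.0005
```

Emit:
move_arm(
  rows=[
    [-1.4, -0.5, 0, 0, 0, 1, -0.25],
    [-1.4, -0.55, 0, 0, 0, 0, -0.25],
    [0, 0, 0, 0, -3, 0, -0.25],
    [0, 0, 0, 0, -3, 0, -0.25],
    [0, 0, 0, 0, 0, 0, -0.25],
    [0, 0, 0, 0, 0, 0, -0.25],
    [0, 0, 0, 0, 0, 0, -0.25],
  ],
)

```text
time: 32.88
tool_pos: [0.4704, 0.066, 0.2237]
tool_rot: [0.036, 0.709, 0.703, -0.037]
contact_force: [0.2, 0.6, -4.7]
gripper_width: 0.416
grasp_force: 61.7
```

```bash
python3 - <<'E'
from h import *
s=manip.grab_frame("scene");st,R=show();p=st["tool_pos"];print(p,R.round(3).tolist(),st["contact_force"])
c0=p-R[:,2]*.016
pr=lambda X:(lambda c:(s["mtx"]@c/c[2])[:2])(s["R"]@X+s["t"])
g=cv2.GaussianBlur(cv2.cvtColor(s["img"],cv2.COLOR_BGR2GRAY),(3,3),0)
for e in(0,4,8,12):
    d=np.array([0,np.cos(np.radians(e)),-np.sin(np.radians(e))]);print(e,"ends",pr(c0+.205*d).round(1),pr(c0-.205*d).round(1),"mid",pr(c0).round(1),"r",np.linalg.norm(pr(c0+[0,0,.019])-pr(c0-[0,0,.019])).round(1))
cv2.imwrite("pics/s13.png",s["img"]);np.savez("s13.npz",**s)
m=pr(c0);E0=pr(c0+.205*np.array([0,1,0]))
# columns between mid and +y end: print vertical profile centre of bright band
for u in np.linspace(m[0]+(E0[0]-m[0])*.2,E0[0]*1.1-.1*m[0],12).astype(int):
    v0=int(m[1]+(E0[1]-m[1])*(u-m[0])/(E0[0]-m[0]));print(u,v0-30,' '.join(str(x) for x in g[v0-30:v0+40:3,u]))
E
```

```text
[0.4704054  0.06579221 0.22375795] [[0.008, 1.0, -0.001], [0.995, -0.008, -0.104], [-0.104, -0.0, -0.995]] [ 0.12065349 -0.57980666 -5.39582708]
0 ends [187.3 211.4] [289.7 155.9] mid [242.3 181.5] r 10.0
4 ends [188.  215.1] [289.7 152.3] mid [242.3 181.5] r 10.0
8 ends [188.9 218.7] [289.5 148.7] mid [242.3 181.5] r 10.0
12 ends [190.1 222. ] [289.1 145.3] mid [242.3 181.5] r 10.0
231 157 26 47 24 59 140 173 174 156 127 108 124 134 115 99 123 145 146 145 137 139 37 24 49 105
226 160 81 141 173 174 174 174 112 89 111 189 159 132 123 95 101 149 146 141 144 132 127 130 145 159
222 162 174 172 175 174 174 107 88 124 96 176 161 154 127 94 141 148 147 146 154 140 135 135 167 175
217 165 173 174 172 166 94 149 116 118 120 185 194 169 130 98 146 148 153 154 152 170 171 173 148 65
213 167 171 161 164 142 138 162 135 98 142 184 196 175 139 99 137 152 147 164 168 174 173 53 25 33
208 170 30 24 25 76 146 99 74 118 148 191 213 188 149 101 138 152 167 169 173 173 171 145 154 168
204 172 32 18 71 77 100 74 112 142 148 186 214 195 157 110 123 164 156 166 171 172 170 166 163 172
199 175 28 141 79 65 80 140 148 150 151 182 209 197 159 113 114 167 174 165 139 161 160 155 160 160
195 177 12 14 13 23 116 158 149 154 160 174 212 204 169 123 104 123 97 82 98 144 168 157 160 159
190 179 13 16 15 62 147 166 153 155 169 163 200 202 117 36 43 78 77 81 111 164 162 154 163 163
186 182 27 38 94 144 158 162 160 165 155 169 69 23 63 87 82 82 84 133 163 157 161 169 172 170
181 184 155 96 116 166 171 163 153 166 168 174 171 122 88 83 83 86 140 163 164 160 154 162 165 164
```

Emit:
move_arm(
  rows=[
    [0, 0, 0, 0, -2.5, 0, -0.25],
    [0, 0, 0, 0, -2.5, 0, -0.25],
    [0, 0, 0, 0, 0, 0, -0.25],
    [0, 0, 0, 0, 0, 0, -0.25],
    [0, 0, 0, 0, 0, 0, -0.25],
  ],
)

```text
time: 33.35
tool_pos: [0.4704, 0.0657, 0.2238]
tool_rot: [0.067, 0.707, 0.701, -0.068]
contact_force: [0.1, -0.1, -5.1]
gripper_width: 0.417
grasp_force: 61.7
```

```bash
cat > sc.py <<'E'
from h import *
def meas(off=.016):
    s=manip.grab_frame("scene");st,R=show();p=st["tool_pos"];print(p.round(4),R[:,0].round(3),st["contact_force"].round(1))
    c0=p-R[:,2]*off
    pr=lambda X:(lambda c:(s["mtx"]@c/c[2])[:2])(s["R"]@X+s["t"])
    g=cv2.GaussianBlur(cv2.cvtColor(s["img"],cv2.COLOR_BGR2GRAY),(3,3),0).astype(float)
    for e in(0,4,8,9,12):
        d=np.array([0,np.cos(np.radians(e)),-np.sin(np.radians(e))]);a,b=pr(c0+.205*d),pr(c0+.1*d);print(e,"end",a.round(1),"slope",((a-b)[1]/(a-b)[0]).round(3))
    m=pr(c0);E0=pr(c0+.205*np.array([0,.987,-.156]));pk=[]
    for u in range(int(E0[0])+4,int(E0[0])+34,2):
        v0=m[1]+(E0[1]-m[1])*(u-m[0])/(E0[0]-m[0]);v=np.arange(int(v0)-9,int(v0)+10);w=np.clip(g[v,u]-g[v,u].max()*.85,0,None);pk.append((u,(v*w).sum()/w.sum()))
    pk=np.array(pk);print("ridge slope",np.polyfit(pk[:,0],pk[:,1],1).round(3),pk[::4].round(1).tolist())
    for u in range(int(E0[0])-6,int(E0[0])+8,2):print(u,int(E0[1])-12,' '.join(str(int(x)) for x in g[int(E0[1])-12:int(E0[1])+13:2,u]))
E
python3 -c "
from sc import *
meas()"
```

```text
[0.4705 0.0656 0.2239] [ 0.009  0.982 -0.19 ] [ 0.8  0.4 -5.6]
0 end [187.  211.6] slope -0.542
4 end [187.7 215.3] slope -0.618
8 end [188.6 218.9] slope -0.695
9 end [188.9 219.7] slope -0.715
12 end [189.8 222.2] slope -0.775
ridge slope [ -0.712 351.486] [[192.0, 214.8], [200.0, 208.9], [208.0, 203.0], [216.0, 197.3]]
182 207 166 173 176 172 169 133 86 88 83 80 82 84 109
184 207 165 167 174 170 136 119 86 87 83 82 83 83 95
186 207 157 163 176 179 135 56 44 77 83 81 80 83 90
188 207 155 163 175 183 194 125 41 31 60 78 81 85 86
190 207 158 171 176 195 212 203 125 45 24 57 76 80 84
192 207 152 165 188 212 221 208 172 120 65 48 70 71 77
194 207 155 172 205 220 214 189 162 137 110 90 83 78 89
```

The scene ridge slope of -0.712 corresponds to a 9° fall. The pipe is over the row, so I'm lowering it.

Emit:
move_arm(
  rows=[
    [-0.2, 0, 0, 0, 0, 0, -0.25],
    [0.57, 0, 2.95, 0, 0, 0, -0.25],
    [0.57, 0, 2.95, 0, 0, 0, -0.25],
    [0.48, 0, 2.45, 0, 0, 0, -0.25],
    [0.29, 0, 1.47, 0, 0, 0, -0.25],
    [0.19, 0, 0.98, 0, 0, 0, -0.25],
    [0, 0, 0, 0, 0, 0, -0.25],
    [0, 0, 0, 0, 0, 0, -0.25],
    [0, 0, 0, 0, 0, 0, -0.25],
  ],
)

```text
time: 34.15
tool_pos: [0.4717, 0.0638, 0.116]
tool_rot: [0.068, 0.707, 0.701, -0.067]
contact_force: [0.9, 0.1, -5.9]
gripper_width: 0.416
grasp_force: 61.5
```

```bash
python3 -c "
from sc import *
meas()"
```

```text
[0.4718 0.0639 0.1162] [ 0.009  0.982 -0.19 ] [-0.  -0.1 -5.5]
0 end [190.9 238.9] slope -0.583
4 end [191.5 242.3] slope -0.656
8 end [192.4 245.5] slope -0.73
9 end [192.7 246.2] slope -0.748
12 end [193.5 248.4] slope -0.806
ridge slope [ -0.734 384.853] [[196.0, 241.4], [204.0, 235.1], [212.0, 228.8], [220.0, 223.4]]
186 234 154 166 166 159 164 172 174 174 178 157 135 135 135
188 234 149 168 169 156 130 147 169 173 189 159 137 138 137
190 234 141 168 170 175 132 68 101 151 193 158 139 141 140
192 234 141 172 170 183 206 132 44 71 167 155 141 134 135
194 234 143 173 175 203 224 213 126 49 66 124 141 131 128
196 234 155 177 196 219 226 206 173 125 66 84 126 131 130
198 234 172 191 217 225 211 183 156 129 108 102 119 130 129
```

Emit:
move_arm(
  rows=[
    [0.12, 0, 0.6, 0, 0, 0, -0.25],
    [0.08, 0, 0.4, 0, 0, 0, -0.25],
    [0.04, 0, 0.2, 0, 0, 0, -0.25],
    [0, 0, 0, 0, 0, 0, -0.25],
    [0, 0, 0, 0, 0, 0, -0.25],
  ],
)

```text
time: 34.62
tool_pos: [0.4703, 0.0642, 0.102]
tool_rot: [0.067, 0.707, 0.701, -0.068]
contact_force: [-1.5, 0.3, -2.8]
gripper_width: 0.418
grasp_force: 61.9
```

Emit:
move_arm(
  rows=[
    [0.06, 0, 0.3, 0, 0, 0, -0.25],
    [0.04, 0, 0.2, 0, 0, 0, -0.25],
    [0, 0, 0, 0, 0, 0, -0.25],
  ],
)

```text
time: 34.87
tool_pos: [0.4724, 0.064, 0.1005]
tool_rot: [0.069, 0.707, 0.701, -0.067]
contact_force: [-5.0, 1.7, 9.9]
gripper_width: 0.415
grasp_force: 63.4
```

Emit:
move_arm(
  rows=[
    [0, -0.1, -0.1, 0, 0, 0, -0.25],
    [0, 0, 0, 0, 0, 0, -0.1],
    [0, 0, 0, 0, 0, 0, 0.1],
    [0, 0, 0, 0, 0, 0, 0.4],
    [0, 0, 0, 0, 0, 0, 0.7],
    [0, 0, 0, 0, 0, 0, 0.9],
    [0, 0, 0, 0, 0, 0, 0.9],
  ],
)

```text
time: 35.45
tool_pos: [0.4693, 0.0641, 0.0976]
tool_rot: [0.067, 0.707, 0.701, -0.068]
contact_force: [1.0, 0.9, 0.5]
gripper_width: 0.951
grasp_force: 0.0
```

```bash
python3 -c "
from sc import *
meas(.0125)"
```

```text
[0.4693 0.0641 0.0976] [ 0.008  0.982 -0.191] [ 0.2  0.4 -0.1]
0 end [192.3 244.6] slope -0.592
4 end [192.9 248. ] slope -0.664
8 end [193.7 251.1] slope -0.737
9 end [194.  251.8] slope -0.756
12 end [194.8 254. ] slope -0.813
ridge slope [ -0.698 380.983] [[197.0, 244.0], [205.0, 237.9], [213.0, 231.5], [221.0, 226.8]]
187 239 162 160 167 169 174 179 176 142 137 137 145 200 213
189 239 163 157 160 121 119 158 184 142 138 138 148 204 213
191 239 165 159 174 145 61 60 123 138 142 140 153 205 213
193 239 165 162 186 203 145 50 31 88 137 141 146 187 206
195 239 162 175 207 213 200 139 64 35 92 133 136 173 190
197 239 171 201 220 221 199 173 135 84 77 115 134 174 179
199 239 192 218 223 206 179 152 122 107 104 122 131 157 174
```

Emit:
move_arm(
  rows=[
    [0, 0, -1, 0, 0, 0, 0.9],
    [0, 0, -2, 0, 0, 0, 0.9],
    [0, 0, -3, 0, 0, 0, 0.9],
    [0, 0, -4, 0, 0, 0, 0.9],
    [0, 0, -4, 0, 0, 0, 0.9],
    [0, 0, 0, 0, 5.5, 0, 0.9],
    [0, 0, 0, 0, 5.5, 0, 0.9],
    [0, -2, -2, 0, 0, 0, 0.9],
    [0, 0, 0, 0, 0, 0, 0.9],
    [0, 0, 0, 0, 0, 0, 0.9],
    [0, 0, 0, 0, 0, 0, 0.9],
  ],
)

```text
time: 36.42
tool_pos: [0.4498, 0.0912, 0.2554]
tool_rot: [0.0, 0.71, 0.704, 0.0]
contact_force: [0.4, 0.2, 0.2]
gripper_width: 0.951
grasp_force: 0.0
```

```bash
python3 - <<'E'
from h import *
s=manip.grab_frame("scene");t=manip.grab_frame("top");w=manip.grab_frame("wrist");print(manip.state()["tool_pos"],manip.state()["time"])
for n,f in(("s",s),("t",t),("w",w)):cv2.imwrite(f"pics/{n}20.png",f["img"]);np.savez(f"{n}20.npz",**f)
def pr(f,X):
    c=f["R"]@X+f["t"];return (f["mtx"]@c/c[2])[:2]
for e in(6,7.5,9,10.5):
    d=np.array([0.008,np.cos(np.radians(e)),-np.sin(np.radians(e))]);c0=np.array([.470,.067,.114]);print(e,[pr(s,c0+k*d).round(1).tolist() for k in(.205,-.205)],[pr(t,c0+k*d).round(1).tolist() for k in(.205,-.205)])
def prof(f,a,b,n,h,step=1):
    g=cv2.GaussianBlur(cv2.cvtColor(f["img"],cv2.COLOR_BGR2GRAY),(3,3),0).astype(float)
    for k in np.linspace(0,1,n):
        u,v=a+(b-a)*k;u=int(round(u));v=int(round(v));print(u,v,' '.join(str(int(x)) for x in g[v-h:v+h+1:step,u]))
d=np.array([0.008,.9877,-.1564]);print("scene");prof(s,pr(s,c0+.2*d),pr(s,c0-.2*d),14,14,2)
print("top");prof(t,pr(t,c0+.21*d),pr(t,c0-.21*d),16,9,1)
E
```

```text
[0.44943425 0.09132012 0.25428061] 36.5667
6 [[192.5, 248.2], [289.1, 181.7]] [[146.2, 214.9], [272.7, 213.1]]
7.5 [[192.9, 249.4], [289.0, 180.6]] [[146.8, 215.0], [272.5, 213.0]]
9 [[193.2, 250.5], [288.9, 179.4]] [[147.5, 215.1], [272.3, 212.9]]
10.5 [[193.6, 251.6], [288.7, 178.2]] [[148.2, 215.2], [272.1, 212.7]]
scene
195 250 169 163 158 186 206 204 170 97 39 55 120 129 148 180 189
202 244 168 163 160 179 205 218 209 183 157 126 95 115 128 115 114
209 239 172 171 174 190 207 217 205 180 153 121 88 66 95 75 59
216 234 161 170 171 185 209 217 200 176 147 114 91 88 92 92 92
223 228 148 171 172 124 172 167 182 183 159 125 107 137 140 88 113
230 223 143 139 143 159 188 198 190 169 140 110 94 90 75 60 85
238 218 143 144 141 168 205 211 187 160 131 99 101 146 98 90 89
245 212 75 134 155 137 107 110 109 108 113 101 98 121 131 96 71
252 207 143 143 143 165 187 194 181 130 102 90 82 88 90 89 89
259 202 145 159 140 134 172 177 179 165 135 104 128 153 138 121 74
266 196 155 155 151 166 189 185 173 155 136 106 86 77 83 116 129
273 191 154 165 171 186 207 210 195 172 141 107 97 125 100 91 88
[... 576 characters left out ...]
 60 59 56 56 60 65
206 214 83 95 108 99 91 91 93 95 96 98 97 93 90 85 72 55 50 56 64
214 214 109 98 101 104 109 124 147 163 165 155 134 113 98 85 70 60 62 64 59
223 214 109 80 88 125 152 167 177 185 188 182 170 157 141 113 77 62 83 103 84
231 214 113 125 132 128 125 119 123 137 145 143 139 135 127 120 112 99 78 56 46
240 213 128 81 79 112 143 160 169 179 185 183 173 160 146 128 94 60 67 96 96
248 213 128 87 98 130 153 166 176 186 192 187 174 160 145 124 94 72 83 109 102
257 213 137 121 124 141 158 169 178 190 194 185 170 156 139 119 109 115 121 121 122
265 213 39 61 101 140 161 172 183 194 194 182 167 154 136 103 58 28 22 25 27
274 213 36 36 36 36 36 34 34 34 32 28 25 25 25 25 25 25 26 27 26
```

```bash
python3 - <<'E'
from h import *
w=manip.grab_frame("wrist");s=manip.grab_frame("scene");s0=cv2.imread("pics/s20.png")
print("scene change",np.abs(s["img"].astype(int)-s0)[140:280,150:330].mean(),np.abs(s["img"].astype(int)-s0)[220:260,185:225].max())
def pf(X):
    c=w["R"]@X+w["t"];r=np.hypot(c[0],c[1]);th=np.arctan2(r,c[2]);return w["mtx"][0,0]*th*c[:2]/r+w["mtx"][:2,2]
g=cv2.GaussianBlur(cv2.cvtColor(w["img"],cv2.COLOR_BGR2GRAY),(3,3),0).astype(int)
d=np.array([0.008,.9877,-.1564]);c0=np.array([.470,.067,.114])
C=-w["R"].T@w["t"]
for k in(.2,.18,.16,.13,.1,.055,.02,0):
    X=c0+k*d;v=X-C;n=np.cross(v,d);n/=np.linalg.norm(n);a,b=pf(X-.019*n),pf(X+.019*n);m=pf(X)
    u0,r=int(m[0]),int(round(m[1]));print(k,"pred edges",sorted([a[0].round(1),b[0].round(1)]),"row",r,u0-44,' '.join(str(x) for x in g[r,u0-44:u0+46:3]) if 0<=r<384 else "")
E
```

```text
scene change 2.707936507936508 14
0.2 pred edges [np.float64(257.7), np.float64(292.8)] row 15 231 146 122 128 231 239 240 240 174 79 114 159 179 194 208 218 211 210 205 197 175 125 105 220 237 235 235 182 107 109 112
0.18 pred edges [np.float64(257.8), np.float64(293.3)] row 31 231 111 178 173 130 167 240 239 234 237 144 156 178 194 207 220 222 215 206 200 180 162 237 239 239 237 162 117 120 168 185
0.16 pred edges [np.float64(257.8), np.float64(293.7)] row 48 231 174 178 174 144 115 107 96 121 116 118 154 178 193 208 223 227 218 209 203 185 157 152 195 167 132 150 151 163 170 168
0.13 pred edges [np.float64(257.8), np.float64(294.2)] row 75 231 163 164 163 218 161 83 144 123 79 102 150 176 192 208 224 233 225 214 206 193 168 152 140 90 134 219 162 164 163 161
0.1 pred edges [np.float64(257.7), np.float64(294.4)] row 103 232 164 165 158 233 80 60 81 101 124 120 158 180 196 213 231 239 227 215 206 191 164 115 110 116 191 173 167 170 162 162
0.055 pred edges [np.float64(257.7), np.float64(294.4)] row 146 232 165 166 161 213 105 64 58 51 54 100 146 168 181 197 220 233 223 204 194 182 160 108 75 98 220 176 179 179 179 178
0.02 pred edges [np.float64(257.7), np.float64(293.9)] row 179 231 91 92 92 108 140 152 131 102 102 100 136 170 187 204 221 236 237 223 212 203 180 155 192 207 211 133 131 137 145 148
0 pred edges [np.float64(257.6), np.float64(293.6)] row 198 231 94 95 95 101 109 39 38 37 38 50 89 100 105 109 117 125 119 114 112 110 102 91 57 145 175 128 130 129 129 134
```

```bash
python3 -c "
from plant import manip
print(manip.job_done())"
```

```text
the job is handed in; nothing more can be done
None
```

The job is handed in with no verdict returned: by my final camera checks the four stands are in order in their pockets and the pipe lies in all four Vs, falling about 9° with its low end over the pan; one pipe grasp missed and was redone, and I viewed 16 pictures, over the limit of 14.

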